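# Free the bushes stuck in the unloading tube

## Task

First stand every divider plate from the slanted stand upright on its long edge in a slot of its own in the tray, one of them in the slot nearest the tube. Then tip the clear tube on its pivot, mouth up, as far as it goes, and push the rod right down through it from its mouth until all the metal bushes wedged at the bottom have dropped into the tray's catch bay, between the tube and the nearest divider. Pull the rod out and lay it flat on the bench top, leaving the tube tipped and the other things on the bench where they are.

Things in the scene. Friction and masses are not known exactly. Their poses are not given: they have to be found in the camera images.
- tube_pivot (a point): Tube's pivot, 130 mm above the bench, midway between the fixed fixture's two cheeks (x +-42 to +-52 mm, y +-15 mm, 145 mm high). Fixture axes: x along the pivot axis, away from the robot; y along the tray, which stretches to -y; the mouth is at +y. Base plate 110 mm (x) by y -315 to +65 mm, 8 mm thick; tray walls 58 mm above the bench, 82 mm apart inside.
- tube (a joint): Tip of the tube about its pivot: 0 level (as at the start), 0.61 rad against its stop: mouth up at +y, lower end down over the catch bay, the tube sloping 35 degrees. A stiff hinge (0.4 N m): it stays where it is left. With the joint at q the tube's axis, lower end to mouth, is (0, cos q, sin q) in the fixture's axes.
- tube_mouth (a point): Centre of the open upper end of the clear tube (bore 51.6 mm, outside 58 mm with 62 mm end collars, 130 mm long), 75 mm from the pivot. Its z axis points out along the tube, away from the lower end.
- tube_exit (a point): Centre of the open lower end of the tube, 55 mm from the pivot on the other side. z axis along the tube towards the mouth. Two spring balls in the wall, 10 mm inside, keep the bushes from leaving; pushing them past with the rod takes roughly 5 to 15 N.
- tube_handle (a point): Grip point on the tube's handle pin: a round steel pin 14 mm thick, parallel to the pivot axis, reaching from the tube 48 mm towards the robot (x = -30 to -78 mm in the fixture's axes), a 20 mm black knob at its end. The pin is 55 mm from the pivot axis on the mouth's side; this point is at x = -62 mm. Pinched from above, it turns between the fingers as the tube tips; tipping lifts it.
- catch_bay (a point): Centre of the catch bay's floor, 8 mm above the bench and 95 mm from the pivot along the fixture's -y: the bay runs from under the tube to slot1 (158 mm along y, 82 mm wide). Axes as the fixture's.
- slot1 (a point): Middle of slot 1 of the tray, at the tray's floor (8 mm above the bench), 175 mm from the pivot along the fixture's -y; the slot nearest the tube. A slot is two pairs of upright ribs on the side walls, 12 mm deep and 12 mm apart, flared at the top and 58 mm high; a divider goes in from above, its faces square to the fixture's y.
- slot2 (a point): Middle of slot 2 of the tray, at the tray's floor (8 mm above the bench), 220 mm from the pivot along the fixture's -y. A slot is two pairs of upright ribs on the side walls, 12 mm deep and 12 mm apart, flared at the top and 58 mm high; a divider goes in from above, its faces square to the fixture's y.
- slot3 (a point): Middle of slot 3 of the tray, at the tray's floor (8 mm above the bench), 265 mm from the pivot along the fixture's -y. A slot is two pairs of upright ribs on the side walls, 12 mm deep and 12 mm apart, flared at the top and 58 mm high; a divider goes in from above, its faces square to the fixture's y.
- divider_1_mid (a point): Centre of a flat aluminium divider, 72 mm wide (x), 8 thick (y), 58 high (z, to its top edge), 90 g; may be absent. At first it leans in the slanted stand, top 40 degrees to the robot's right, 55 mm from the next (divider_1 rightmost). The stand holds only its lower 24 mm; pinch the middle of the top edge across the 8 mm, along the plate. In a slot its centre is 37 mm above the bench.
- divider_2_mid (a point): Centre of a flat aluminium divider, 72 mm wide (x), 8 thick (y), 58 high (z, to its top edge), 90 g; may be absent. At first it leans in the slanted stand, top 40 degrees to the robot's right, 55 mm from the next (divider_1 rightmost). The stand holds only its lower 24 mm; pinch the middle of the top edge across the 8 mm, along the plate. In a slot its centre is 37 mm above the bench.
- divider_3_mid (a point): Centre of a flat aluminium divider, 72 mm wide (x), 8 thick (y), 58 high (z, to its top edge), 90 g; may be absent. At first it leans in the slanted stand, top 40 degrees to the robot's right, 55 mm from the next (divider_1 rightmost). The stand holds only its lower 24 mm; pinch the middle of the top edge across the 8 mm, along the plate. In a slot its centre is 37 mm above the bench.
- rod_grip (a point): Middle of the push rod's square grip, 18 mm thick, free over 44 mm. x axis along the rod to the foot. Behind is a 36 mm square pommel (28 to 44 mm from here), in front a 28 mm collar (22 to 30 mm), then the 14 mm stem. 180 to 280 g, balances about 25 mm from here towards the foot; lies on the bench with this point 18 mm up, foot to the robot's right.
- rod_foot (a point): Centre of the end face of the rod's round foot (36 mm across), 180 mm from rod_grip.
- rod: The push rod (origin and axes as rod_grip), 224 mm long over all.
- bush_1: A short dark metal bush (a thick ring 50 mm across, 30 mm bore, 16 mm high, 70 g); may be absent. Origin at the centre of one end face. At the start it sits with others inside the tube, in line with it, near the lower end (bush_1 next to it).
- bush_2: A short dark metal bush (a thick ring 50 mm across, 30 mm bore, 16 mm high, 70 g); may be absent. Origin at the centre of one end face. At the start it sits with others inside the tube, in line with it, near the lower end (bush_1 next to it).
- bush_3: A short dark metal bush (a thick ring 50 mm across, 30 mm bore, 16 mm high, 70 g); may be absent. Origin at the centre of one end face. At the start it sits with others inside the tube, in line with it, near the lower end (bush_1 next to it).
- grease_tin: Bystander: round tin 68 mm across, 71 mm high; origin under it.
- tape_roll: Bystander: roll of tape 95 mm across, 24 mm high; origin under it.

How it is judged:
On the way, in this order (a step that is already met when the one before it is completed fails the run):
1. every divider stands in a slot of its own, one in the slot nearest the tube (((horizontal distance between divider_1_mid and slot1 below 0.009 m and height (world z) of divider_1_mid below 0.045 m and angle between divider_1_mid's own z axis and vertical below 0.25 rad) or (horizontal distance between divider_1_mid and slot2 below 0.009 m and height (world z) of divider_1_mid below 0.045 m and angle between divider_1_mid's own z axis and vertical below 0.25 rad) or (horizontal distance between divider_1_mid and slot3 below 0.009 m and height (world z) of divider_1_mid below 0.045 m and angle between divider_1_mid's own z axis and vertical below 0.25 rad)) and ((horizontal distance between divider_2_mid and slot1 below 0.009 m and height (world z) of divider_2_mid below 0.045 m and angle between divider_2_mid's own z axis and vertical below 0.25 rad) or (horizontal distance between divider_2_mid and slot2 below 0.009 m and height (world z) of divider_2_mid below 0.045 m and angle between divider_2_mid's own z axis and vertical below 0.25 rad) or (horizontal distance between divider_2_mid and slot3 below 0.009 m and height (world z) of divider_2_mid below 0.045 m and angle between divider_2_mid's own z axis and vertical below 0.25 rad)) and ((horizontal distance between divider_3_mid and slot1 below 0.009 m and height (world z) of divider_3_mid below 0.045 m and angle between divider_3_mid's own z axis and vertical below 0.25 rad) or (horizontal distance between divider_3_mid and slot2 below 0.009 m and height (world z) of divider_3_mid below 0.045 m and angle between divider_3_mid's own z axis and vertical below 0.25 rad) or (horizontal distance between divider_3_mid and slot3 below 0.009 m and height (world z) of divider_3_mid below 0.045 m and angle between divider_3_mid's own z axis and vertical below 0.25 rad)) and ((horizontal distance between divider_1_mid and slot1 below 0.009 m and height (world z) of divider_1_mid below 0.045 m and angle between divider_1_mid's own z axis and vertical below 0.25 rad) or (horizontal distance between divider_2_mid and slot1 below 0.009 m and height (world z) of divider_2_mid below 0.045 m and angle between divider_2_mid's own z axis and vertical below 0.25 rad) or (horizontal distance between divider_3_mid and slot1 below 0.009 m and height (world z) of divider_3_mid below 0.045 m and angle between divider_3_mid's own z axis and vertical below 0.25 rad))), for 0.2 s.
2. the tube is tipped right over (value of joint tube above 0.52 rad), for 0.2 s.
3. the rod has been pushed down through the tipped tube until its foot reaches the lower end (z of rod_foot in the frame of tube_exit between -0.05 and 0.004 m and x of rod_foot in the frame of tube_exit between -0.027 and 0.027 m and y of rod_foot in the frame of tube_exit between -0.027 and 0.027 m and z of rod_grip in the frame of tube_exit between 0.13 and 0.2 m and value of joint tube above 0.52 rad), for 0.1 s.
At the end, for the whole second after the job is handed in: Each divider within 9 mm of a slot's middle, lower than 45 mm, within 0.25 rad of upright, one in slot1; tube over 0.52 rad; all bushes at rest in the catch bay (79 mm along, 45 mm across, under 56 mm up); rod at rest flat on the bench (ends under 30 mm), foot 80 mm clear of the tube's lower end (all of step 1 and value of joint tube above 0.52 rad and y of bush_1 in the frame of catch_bay between -0.079 and 0.079 m and x of bush_1 in the frame of catch_bay between -0.045 and 0.045 m and z of each of bush_1, bush_2, bush_3 in the frame of catch_bay below 0.056 m and y of bush_2 in the frame of catch_bay between -0.079 and 0.079 m and x of bush_2 in the frame of catch_bay between -0.045 and 0.045 m and y of bush_3 in the frame of catch_bay between -0.079 and 0.079 m and x of bush_3 in the frame of catch_bay between -0.045 and 0.045 m and height (world z) of each of rod_grip, rod_foot below 0.03 m and horizontal distance between rod_foot and tube_exit above 0.08 m and linear speed of each of bush_1, bush_2, bush_3, rod below 0.03 m/s); the robot touches nothing.
It fails at once if the grease tin or the tape roll is moved more than 3 cm (distance of any of grease_tin, tape_roll from where it was at the start of the episode above 0.03 m).
Of divider_1, divider_2, divider_3 only 2 to 3 are there at a start; the rules pass over those that are not, and their reading is None.
Of bush_1, bush_2, bush_3 only 1 to 3 are there at a start; the rules pass over those that are not, and their reading is None.
At some moment in a run one of rod may be knocked a few centimetres aside while the robot is not near it.
It also fails if it takes over 210 s, if anything falls off the work surface, if the arm or the gripper's body presses on something with over 40 N, if the wrist force passes 120 N, or if a joint passes its speed limit or range.

## Robot

A 6-joint arm with a two-finger parallel gripper is mounted at the origin on a cart in front of the work surface, level with it; the furniture and walls round the work are solid. World frame = base frame: x ahead of the robot, y to its left, z up, the work surface at z = 0. Lengths are in m, angles in rad, forces in N, time in s.
With the tool pointing down it reaches from about 0.35 to 0.725 m from the base axis. Payload 6 kg.
Tool frame: the origin (TCP) lies at the very end of the fingers, on their centre line; the grasp point (between the pads) lies 19 mm behind it; z points along the fingers, y is the line along which they close (so a half turn about z gives the same grasp; the last joint's range is limited). The gripper opens to 85 mm and grips with 20 to 120 N. Pads are 22 mm wide; open, the fingers measure 114 mm over their backs; the gripper's body (76 mm by 85 mm) begins 54 mm behind the grasp point. The pads swing forward as they close: fully open they stand 13 mm farther back than shut.
Start: joints at [1.575, 0.04, 0.085, 0, -1.615, -0.334], TCP at [0.194, 0.568, 0.231] pointing down, gripper open.
Joint ranges: [-2.56, 2.56], [-1.29, 2.01], [-1.08, 1.49], [-3.29, 1.98], [-2.81, -0.18], [-2.99, 2.99]. Speed limits (rad/s): [2.57, 2.57, 3.01, 3.14, 3.14, 3.14].

## Interface

Orientations are given as a rotation vector (axis times angle).
In Python, from station import bot, eyes gives the robot as it stands.
- The arm moves only by the tool send_rows, never from a script. Its argument "commands" is a list of rows, each an object with "translation": the shift along the world's x, y, z normalised to -1 to 1, where 1 is 0.8 m, a list of three; "rotation": the turn, a rotation vector about the world's x, y, z normalised to -1 to 1, where 1 is 8 degrees, a list of three; "hand": the opening, from 0 (shut) to 1 (fully open). In form: [{"translation": [tx, ty, tz], "rotation": [ax, ay, az], "hand": hand}, ...]. A call has 1 to 12 rows; each row shifts and turns the commanded pose from where the row before left it; what a row does not reach is not made up. A row lasts 1/8 s, in which the tool goes at most 62.5 mm and 10.7 degrees, less where a joint would pass 70% of its speed; a pose out of reach is approached as far as the arm can. A call with a number of a shift or a turn outside -1 to 1 is refused whole. A call with a gripper value outside its range is refused whole. The fingers move at their own pace and stop on an object; "grip_force" is the grip in N (left out, the last holds). Time passes only in rows, so rows that do not move let the fingers close. It gives the time, the measured TCP pose, the force, the opening and the grip force at its end, in the units of the state.
- bot.sense(): the state, without advancing time (a new reading comes with each control period).
- eyes.get_image(name): name is "scene" or "top" or "wrist"; returns a dict with "img" (480x640x3 uint8, red, green, blue), "fx", "fy", "cx", "cy" (pixels), "dist_coeffs" ([k1, k2, p1, p2, k3] as OpenCV has them; the pictures are not rectified), "view" (4x4, takes a point from world to camera coordinates); the wrist camera has in their place "hand_eye" (4x4, takes a point from camera to tool coordinates, whose origin is the TCP and whose axes are the flange's). Camera axes: x right, y down, z forward; pixel columns grow to the right and rows downward; lengths in m; the calibration is good to about 2 mm. A picture is of the moment at which its call begins: read the wrist's pose just before it. There is no depth.
- bot.job_done(): hands the job in; it is judged then, once.
The state is a dict: "time": time; "q": joint angles; "joint_velocities": joint speeds; "joint_torque": joint torques, N m; "position": TCP position; "tcp_rot": TCP orientation; "wrist_force": force on the tool from outside, world axes, zero at the start; "wrist_torque": the same for the moment, N m; "width": opening from 0.0 (shut) to 1.0 (fully open); "finger_force": force on a finger pad.
Only numpy, scipy, OpenCV 4.12 (cv2) and the standard library are available. Lean on these libraries where they do the work, as an engineer would, in place of code of your own. Each camera call takes 0.05 s, during which the arm holds its last target. There are 200 camera calls.

## Working session

There is one attempt and no reset: what is moved stays moved. The work goes in short steps, Python scripts to look and compute and a tool call to move; the robot and the scene stay as the last step left them, time stands still between calls to the robot, and variables do not carry over. Pictures are saved under pics/ and viewed, at most 14 in all, crops included, and the job is handed in when it is done.

Besides the shell and the picture viewer there is one more tool, called after ">>>" as a command line: name --argument value ..., lists and objects as JSON in quotes. send_rows: Moves the arm, as the interface text tells. Its arguments: {"type":"object","properties":{"commands":{"type":"array","items":{"type":"object","properties":{"translation":{"type":"array","items":{"type":"number"}},"rotation":{"type":"array","items":{"type":"number"}},"hand":{"type":"number"}}}},"grip_force":{"type":"number"}},"required":["commands"]}

```bash
ls; mkdir -p pics
cat > h.py <<'E'
import numpy as np, cv2
from station import bot, eyes
from scipy.spatial.transform import Rotation as R
def snap(name, f=None):
    s=bot.sense(); d=eyes.get_image(name); d=dict(d); d['s']=s
    if name=='wrist':
        T=np.eye(4); T[:3,:3]=R.from_rotvec(s['tcp_rot']).as_matrix(); T[:3,3]=s['position']
        d['view']=np.linalg.inv(T@np.array(d['hand_eye']))
    d['view']=np.array(d['view'])
    if f: cv2.imwrite('pics/'+f+'.png', d['img'][:,:,::-1])
    return d
def K(d): return np.array([[d['fx'],0,d['cx']],[0,d['fy'],d['cy']],[0,0,1.]])
def ray(d,uv):
    p=cv2.undistortPoints(np.array(uv,float).reshape(-1,1,2),K(d),np.array(d['dist_coeffs'],float)).reshape(-1,2)
    Ri=d['view'][:3,:3].T; o=-Ri@d['view'][:3,3]
    v=np.c_[p,np.ones(len(p))]@Ri.T
    return o,v/np.linalg.norm(v,axis=1,keepdims=True)
def onz(d,uv,z):
    o,v=ray(d,uv); return o+v*((z-o[2])/v[:,2])[:,None]
def proj(d,P):
    r=cv2.Rodrigues(d['view'][:3,:3])[0]
    return cv2.projectPoints(np.array(P,float).reshape(-1,1,3),r,d['view'][:3,3],K(d),np.array(d['dist_coeffs'],float))[0].reshape(-1,2)
def tri(ds,uvs):
    A=np.zeros((3,3));b=np.zeros(3);L=[]
    for d,uv in zip(ds,uvs):
        o,v=ray(d,[uv]);v=v[0];M=np.eye(3)-np.outer(v,v);A+=M;b+=M@o;L.append((M,o))
    p=np.linalg.solve(A,b); return p,[float(np.linalg.norm(M@(p-o))) for M,o in L]
E
python3 - <<'E'
from h import *
np.set_printoptions(precision=4,suppress=True)
for n in ['scene','top','wrist']:
    d=snap(n,n+'0'); print(n,d['fx'],d['cx'],d['cy'],d['dist_coeffs']); Ri=d['view'][:3,:3].T; print(-Ri@d['view'][:3,3],Ri[:,2],Ri[:,0])
print(bot.sense())
E
```

```text
pics
scene 609.2058923846005 320.16825330724924 236.5939182527475 [-0.1325  0.      0.      0.      0.    ]
[-0.2064  0.9966  1.0705] [ 0.4435 -0.664  -0.6019] [-0.8408 -0.5408 -0.0229]
top 530.4846860249885 314.3736844504202 234.9976803212624 [-0.0745  0.      0.      0.      0.    ]
[ 0.305  -0.0424  1.322 ] [ 0.1456 -0.0163 -0.9892] [-0.0264 -0.9996  0.0126]
wrist 355.74296366611355 323.8144387390547 238.72273766190816 [0.0112 0.     0.     0.     0.    ]
[0.2699 0.5398 0.3734] [-0.3023  0.1023 -0.9477] [-0.3238 -0.9461  0.0011]
{'time': 0.15, 'q': array([ 1.5747,  0.0406,  0.0841, -0.0003, -1.6155, -0.3338]), 'joint_velocities': array([-0.0004, -0.0016,  0.0048,  0.0027,  0.0008, -0.0019]), 'joint_torque': array([ -0.0009, -36.8617,  34.7695,   6.9363,  -0.0044,  -0.    ]), 'position': array([0.1942, 0.5675, 0.2305]), 'tcp_rot': array([ 3.0977, -0.5155, -0.0002]), 'wrist_force': array([ 0.5416, -0.2614,  0.2235]), 'wrist_torque': array([ 0.0234, -0.0106,  0.0117]), 'finger_force': 0.0, 'width': 0.9974338290428575}
```

View pics/scene0.png

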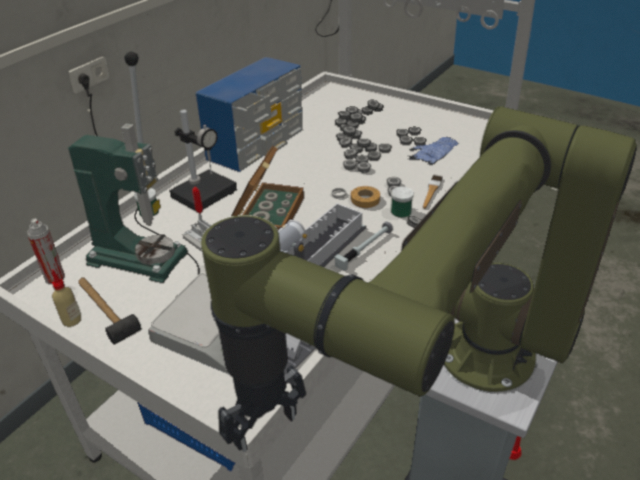

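View pics/top0.png

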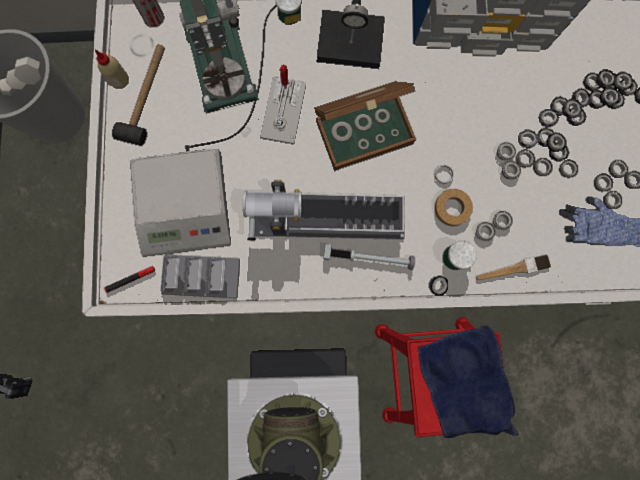

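The top view shows the stand at (200,277), the tube at (272,204) with its tray running right to (404,215), and the rod lying from (325,252) to (413,262). The tin is at (460,255) and the tape at (453,208). I'll turn these into rough positions.

Run:
```python
from h import *
np.set_printoptions(precision=3,suppress=True)
d=snap('top')
for n,uv,z in [('stand',(200,277),.03),('standL',(163,280),.0),('standR',(238,280),.0),('mouth',(246,204),.13),('exit',(300,204),.13),('traycornL',(249,236),.008),('traycornR',(403,237),.058),('traycornR2',(403,196),.058),('knob',(283,238),.13),('rodpommel',(325,252),.018),('rodfoot',(413,263),.018),('tin',(460,254),.071),('tape',(453,208),.024),('ring',(438,285),.0)]:
    print(n,onz(d,[uv],z)[0])
im=d['img'][:,:,::-1]; c=im[130:310,130:430]; cv2.imwrite('pics/topc.png',cv2.resize(c,None,fx=2.6,fy=2.6,interpolation=cv2.INTER_CUBIC))
```

```text
stand [0.399 0.218 0.03 ]
standL [0.395 0.317 0.   ]
standR [0.391 0.129 0.   ]
mouth [0.556 0.093 0.13 ]
exit [ 0.553 -0.031  0.13 ]
traycornL [0.5   0.1   0.008]
traycornR [ 0.481 -0.277  0.058]
traycornR2 [ 0.582 -0.283  0.058]
knob [0.475 0.009 0.13 ]
rodpommel [ 0.454 -0.089  0.018]
rodfoot [ 0.421 -0.306  0.018]
tin [ 0.435 -0.41   0.071]
tape [ 0.556 -0.414  0.024]
ring [ 0.366 -0.37   0.   ]
```

View pics/topc.png

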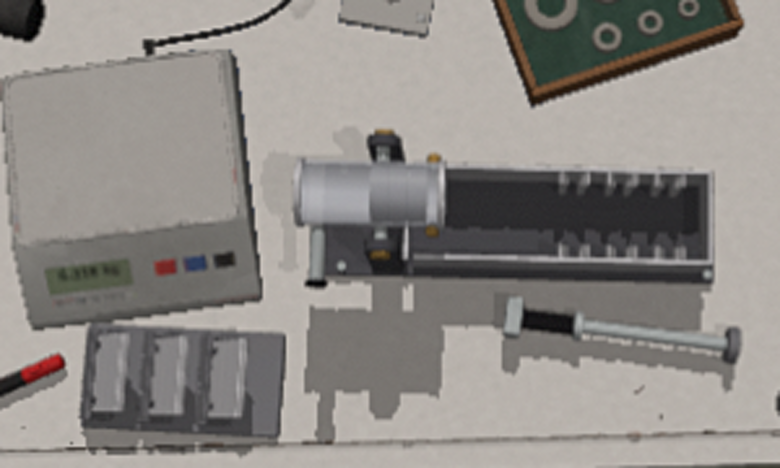

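All three dividers are in the stand. The handle is on the robot side near the mouth, the rod lies clear of the fixture, and the tin and tape are well to the right. Next I'll bring the wrist camera over the area.

>>> send_rows --commands '[{"translation": [0.033, -0.055, 0.01], "rotation": [0, 0, 0.3], "hand": 1}, {"translation": [0.033, -0.055, 0.01], "rotation": [0, 0, 0.3], "hand": 1}, {"translation": [0.033, -0.055, 0.01], "rotation": [0, 0, 0.3], "hand": 1}, {"translation": [0.033, -0.055, 0.01], "rotation": [0, 0, 0.3], "hand": 1}, {"translation": [0.033, -0.055, 0.01], "rotation": [0, 0, 0.3], "hand": 1}, {"translation": [0.033, -0.055, 0.01], "rotation": [0, 0, 0.3], "hand": 1}, {"translation": [0.033, -0.055, 0.01], "rotation": [0, 0, 0.3], "hand": 1}, {"translation": [0.033, -0.055, 0.0], "rotation": [0, 0, 0.26], "hand": 1}, {"translation": [0, 0, 0], "rotation": [0, 0, 0], "hand": 0.35}, {"translation": [0, 0, 0], "rotation": [0, 0, 0], "hand": 0.35}]' --grip_force 40

```text
time: 1.45
position: [0.4054, 0.2157, 0.287]
tcp_rot: [3.142, -0.002, -0.001]
wrist_force: [0.9, 0.2, 0.6]
width: 0.604
finger_force: 0.0
```

Run:
```python
from h import *
import pickle
np.set_printoptions(precision=4,suppress=True)
d=snap('wrist','w1'); pickle.dump(d,open('w1.pkl','wb')); s=d['s']; print(s['position'],s['tcp_rot'],s['q'],s['width'],s['time'])
```

```text
[0.4054 0.2157 0.287 ] [ 3.1416 -0.0018 -0.0006] [ 0.9309 -0.3231 -0.1393 -0.0003 -1.7548  0.6387] 0.6035161045855559 1.45
```

>>> send_rows --commands '[{"translation": [0.02, -0.05, 0], "rotation": [0, 0, 0], "hand": 0.35}, {"translation": [0.02, -0.05, 0], "rotation": [0, 0, 0], "hand": 0.35}, {"translation": [0.02, -0.05, 0], "rotation": [0, 0, 0], "hand": 0.35}, {"translation": [0, -0.05, 0], "rotation": [0, 0, 0], "hand": 0.35}, {"translation": [0, 0, 0], "rotation": [0, 0, 0], "hand": 0.35}, {"translation": [0, 0, 0], "rotation": [0, 0, 0], "hand": 0.35}]'

```text
time: 2.25
position: [0.4534, 0.0567, 0.287]
tcp_rot: [-3.141, -0.001, 0.001]
wrist_force: [-0.4, 0.2, 0.1]
width: 0.352
finger_force: 0.0
```

Run:
```python
from h import *
import pickle
np.set_printoptions(precision=4,suppress=True)
d=snap('wrist','w2'); pickle.dump(d,open('w2.pkl','wb')); s=d['s']; print(s['position'],s['tcp_rot'],s['q'],s['width'],s['time'])
```

```text
[0.4534 0.0567 0.287 ] [-3.1415 -0.0014  0.0005] [ 0.5688 -0.3294 -0.1441 -0.0003 -1.7563  1.0029] 0.3516452267126261 2.25
```

View pics/w1.png

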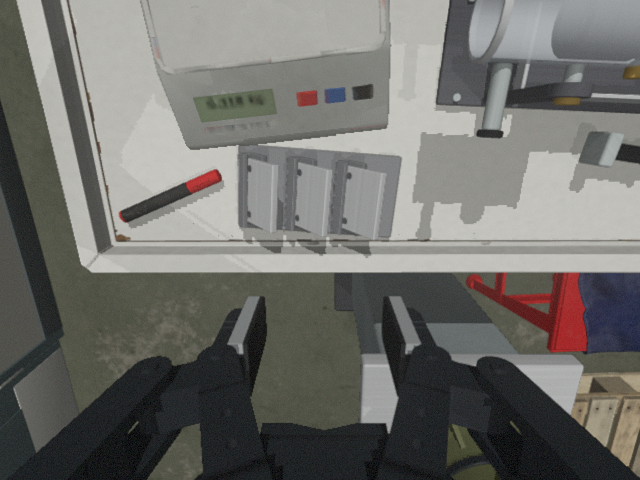

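View pics/w2.png

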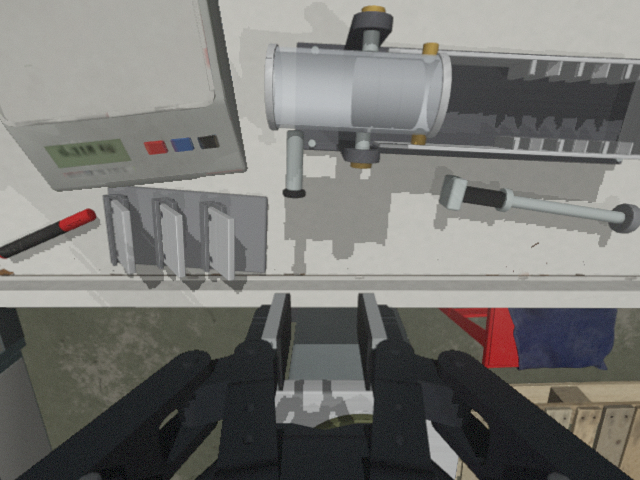

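w1 shows the three plates at x=245–280, 290–330 and 340–385 (rows 150–240), each with its top edge on the right. w2 shows the same plates, plus the tube (collars at x=270 and 445), handle knob (294,192), tray ribs and rod. I'll zoom in on both for corner picks.

Run:
```python
import cv2,numpy as np
a=cv2.imread('pics/w1.png')[140:250,230:410]; b=cv2.imread('pics/w2.png')[180:290,95:275]
f=lambda c:cv2.resize(c,None,fx=4.4,fy=2.7*1.0,interpolation=cv2.INTER_CUBIC)
cv2.imwrite('pics/zs.png',np.vstack([f(a),f(b)]))
c=cv2.imread('pics/w2.png')[0:240,260:640]; cv2.imwrite('pics/zf.png',cv2.resize(c,None,fx=2.1,fy=2.1,interpolation=cv2.INTER_CUBIC))
```

```text
(no output)
```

View pics/zs.png

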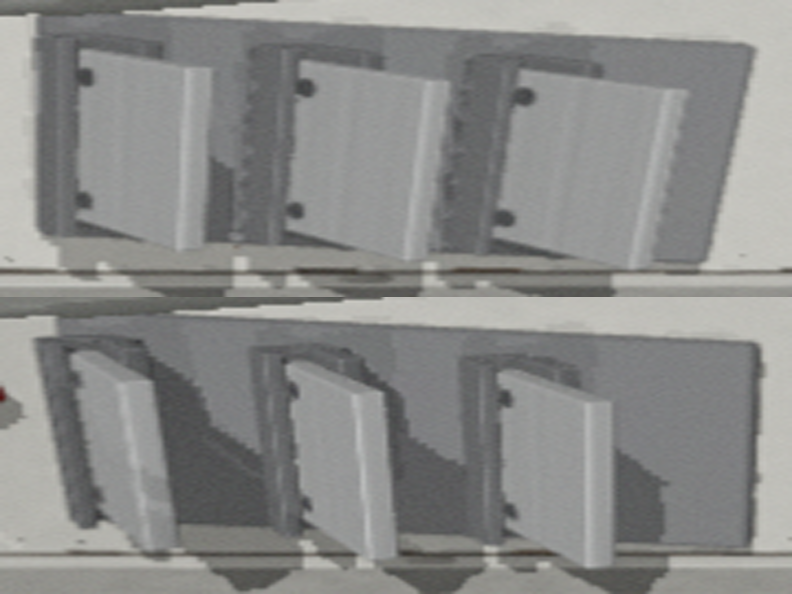

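View pics/zf.png

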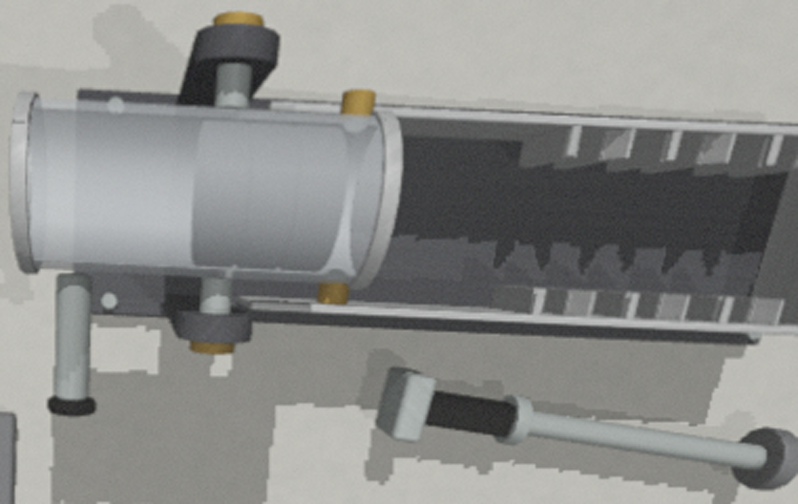

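zs gives clear top-edge corners for all three plates. zf shows the pivot bolt ends at (238,18) and (211,348), the tray wall tops and the ribs. I'll triangulate the plates and take one more view over the tray.

Run:
```python
from h import *
import pickle
np.set_printoptions(precision=4,suppress=True)
w1=pickle.load(open('w1.pkl','rb'));w2=pickle.load(open('w2.pkl','rb'))
A={3:[(187,68),(212,70),(178,248),(205,245)],2:[(428,80),(448,83),(404,260),(428,257)],1:[(665,90),(687,93),(632,266),(655,264)]}
B={3:[(125,380),(152,380),(148,550),(178,545)],2:[(358,392),(384,392),(372,558),(397,553)],1:[(587,402),(611,403),(585,565),(611,565)]}
for k in (1,2,3):
    P=[]
    for a,b in zip(A[k],B[k]):
        p,e=tri([w1,w2],[(230+a[0]/4.4,140+a[1]/2.7),(95+b[0]/4.4,180+(b[1]-297)/2.7)]); P.append(p); print(k,p,np.round(e,4))
    P=np.array(P); m=P.mean(0); e=(P[0]+P[1]-P[2]-P[3])/2; n=(P[0]+P[2]-P[1]-P[3])/2
    print('  mid',m,'width',np.linalg.norm(e),'dir',e/np.linalg.norm(e),'thick',np.linalg.norm(n),n)
for n,p in [('far bolt',(238,18)),('near bolt',(211,348)),('knob',(72,405))]:
    print(n,onz(w2,[(260+p[0]/2.1,p[1]/2.1)],.13))
```

```text
1 [0.433  0.1564 0.0667] [0.0001 0.0001]
1 [0.4318 0.1511 0.065 ] [0.0003 0.0003]
1 [0.3647 0.1616 0.0708] [0.0002 0.0002]
1 [0.3645 0.1556 0.0691] [0.0003 0.0003]
  mid [0.3985 0.1562 0.0679] width 0.0680928600836783 dir [ 0.9956 -0.0716 -0.0607] thick 0.0059468062077535295 [0.0007 0.0057 0.0017]
2 [0.4367 0.211  0.066 ] [0.0001 0.0001]
2 [0.4353 0.2064 0.0619] [0.0004 0.0004]
2 [0.3657 0.2168 0.066 ] [0.0001 0.0001]
2 [0.3666 0.211  0.064 ] [0.0005 0.0005]
  mid [0.4011 0.2113 0.0645] width 0.07006452221249271 dir [ 0.9972 -0.0736 -0.0148] thick 0.0060358267299018995 [0.0002 0.0052 0.0031]
3 [0.441  0.2665 0.0645] [0.0001 0.0001]
3 [0.4403 0.2611 0.0626] [0.0004 0.0004]
3 [0.371  0.2713 0.0685] [0.0004 0.0004]
3 [0.3715 0.2653 0.0653] [0.0001 0.0001]
  mid [0.4059 0.2661 0.0653] width 0.0696399553872397 dir [ 0.9968 -0.0643 -0.048 ] thick 0.006281095524498623 [0.0001 0.0057 0.0025]
far bolt [[0.6091 0.0197 0.13  ]]
near bolt [[0.4965 0.0251 0.13  ]]
knob [[0.4736 0.0808 0.13  ]]
```

>>> send_rows --commands '[{"translation": [0.005, -0.06, 0], "rotation": [0, 0, 0], "hand": 0.35}, {"translation": [0.005, -0.06, 0], "rotation": [0, 0, 0], "hand": 0.35}, {"translation": [0.005, -0.06, 0], "rotation": [0, 0, 0], "hand": 0.35}, {"translation": [0.005, -0.06, 0], "rotation": [0, 0, 0], "hand": 0.35}, {"translation": [0.005, -0.05, 0], "rotation": [0, 0, 0], "hand": 0.35}, {"translation": [0, 0, 0], "rotation": [0, 0, 0], "hand": 0.35}, {"translation": [0, 0, 0], "rotation": [0, 0, 0], "hand": 0.35}]'

```text
time: 3.18
position: [0.4739, -0.1753, 0.287]
tcp_rot: [-3.141, -0.001, 0.001]
wrist_force: [-0.5, 0.7, -0.3]
width: 0.347
finger_force: 0.0
```

Run:
```python
from h import *
import pickle
np.set_printoptions(precision=4,suppress=True)
d=snap('wrist','w3'); pickle.dump(d,open('w3.pkl','wb')); s=d['s']; print(s['position'],s['tcp_rot'],s['q'],s['width'],s['time'])
c=d['img'][0:240,200:600,::-1]; cv2.imwrite('pics/w3c.png',cv2.resize(c,None,fx=2,fy=2,interpolation=cv2.INTER_CUBIC))
```

```text
[ 0.4739 -0.1753  0.287 ] [-3.1414 -0.0014  0.0007] [ 0.045  -0.1982 -0.0382 -0.0002 -1.7312  1.5267] 0.34730156743510265 3.175
```

Run:
```python
import cv2
a=cv2.imread('pics/w3.png'); cv2.imwrite('pics/w3c.png',cv2.resize(a[0:260,100:500],None,fx=2,fy=2,interpolation=cv2.INTER_CUBIC))
```

```text
(no output)
```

View pics/w3c.png

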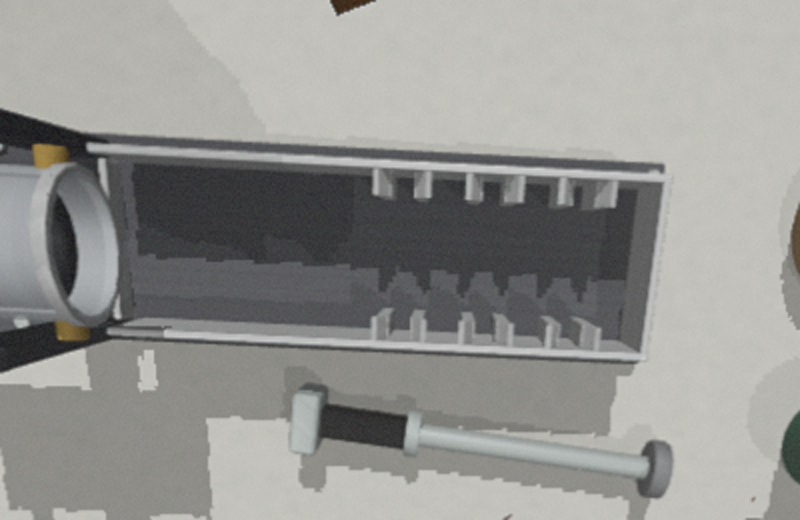

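w3c shows the tray walls (near top line (110,330)–(645,357), far (90,147)–(668,176)), the three rib pairs (far at 384/424, 474/514 and 565/606), and the rod from (305,420) to (655,468). I'll check the fixture fit against these.

Run:
```python
from h import *
import pickle
np.set_printoptions(precision=4,suppress=True)
w2=pickle.load(open('w2.pkl','rb'));w3=pickle.load(open('w3.pkl','rb'))
z=lambda p:(100+p[0]/2,p[1]/2)
f2=lambda p:(260+p[0]/2.1,p[1]/2.1)
N=onz(w3,[z((110,330)),z((645,357))],.058);F=onz(w3,[z((90,147)),z((668,176))],.058)
print('near',N,'far',F)
for L in(N,F):
    v=L[0]-L[1];print('yaw',np.degrees(np.arctan2(-v[0],v[1])))
print('farribs',onz(w3,[z((u,180)) for u in(384,424,474,514,565,606)],.055)[:,:2].tolist())
print('nearribs',onz(w3,[z((u,338)) for u in(378,418,463,505,548,593)],.055)[:,:2].tolist())
yaw=np.radians(-2.75);pv=np.array([.5528,.0224]);yh=np.array([-np.sin(yaw),np.cos(yaw)])
for k in(.175,.220,.265):print('slot',pv-k*yh)
print('corner tri w2/w3 near-right wall? handle check')
# two-view heights: wall near corner start, rod pommel top etc
for n,a,b in [('rod collar',(518,418),(412,432)),('rod pommel topcorner',(433,378),(325,394)),('rib tops far slot1 left',(574,127),(376,170))]:
    print(n,tri([w2,w3],[f2(a),z(b)]))
print('rod axis', onz(w3,[z((308,422)),z((362,426)),z((412,433)),z((655,468))],.018))
```

```text
near [[ 0.5084 -0.0027  0.058 ]
 [ 0.4949 -0.2792  0.058 ]] far [[ 0.594  -0.0064  0.058 ]
 [ 0.5818 -0.2824  0.058 ]]
yaw -2.7943990970083856
yaw -2.5364700582848245
farribs [[0.5802290984032835, -0.1453294191258419], [0.5802548660777723, -0.16479204191252117], [0.580273895040214, -0.18912132839769571], [0.5802785716666883, -0.20858119733439967], [0.5802709570307609, -0.2333818448710962], [0.5802538313682161, -0.2533063171788554]]
nearribs [[0.5042189052656437, -0.1400465641585636], [0.5042441821193878, -0.16090309472284745], [0.5042665520808742, -0.1843686333892444], [0.5042816301669046, -0.20626665485096818], [0.5042912680388926, -0.22867779192251098], [0.5042950834226237, -0.25211682739211244]]
slot [ 0.5444 -0.1524]
slot [ 0.5422 -0.1973]
slot [ 0.5401 -0.2423]
corner tri w2/w3 near-right wall? handle check
rod collar (array([ 0.4455, -0.1554,  0.025 ]), [5.0169255116781996e-05, 5.016925511683794e-05])
rod pommel topcorner (array([ 0.468 , -0.1057,  0.0258]), [0.00037321386124420774, 0.0003732138612439806])
rib tops far slot1 left (array([ 0.5848, -0.1417,  0.0566]), [0.00022084779852348592, 0.00022084779852349552])
rod axis [[ 0.4498 -0.0933  0.018 ]
 [ 0.4474 -0.1253  0.018 ]
 [ 0.4431 -0.1551  0.018 ]
 [ 0.4212 -0.3024  0.018 ]]
```

The slots from the ribs and from the pivot bolts agree within 1 mm: s1 (0.544,−0.1526), s2 (0.542,−0.197), s3 (0.540,−0.242), yaw −2.7°. I'll half-turn the tool so the camera side stays away from the handle, then tilt 40° above divider_1.

>>> send_rows --commands '[{"translation": [-0.0043, 0.015, -0.0047], "rotation": [0, 0, -1], "hand": 0.35}, {"translation": [-0.0043, 0.015, -0.0047], "rotation": [0, 0, -1], "hand": 0.35}, {"translation": [-0.0043, 0.015, -0.0047], "rotation": [0, 0, -1], "hand": 0.35}, {"translation": [-0.0043, 0.015, -0.0047], "rotation": [0, 0, -1], "hand": 0.35}, {"translation": [-0.0043, 0.015, -0.0047], "rotation": [0, 0, -1], "hand": 0.35}, {"translation": [-0.0043, 0.015, -0.0047], "rotation": [0, 0, -1], "hand": 0.35}, {"translation": [-0.0043, 0.015, -0.0047], "rotation": [0, 0, -1], "hand": 0.35}, {"translation": [-0.0043, 0.015, -0.0047], "rotation": [0, 0, -1], "hand": 0.35}, {"translation": [-0.0043, 0.015, -0.0047], "rotation": [0, 0, -1], "hand": 0.35}, {"translation": [-0.0043, 0.015, -0.0047], "rotation": [0, 0, -1], "hand": 0.35}, {"translation": [-0.0043, 0.015, -0.0047], "rotation": [0, 0, -1], "hand": 0.35}, {"translation": [-0.0043, 0.015, -0.0047], "rotation": [0, 0, -1], "hand": 0.35}]'

```text
time: 4.72
position: [0.432, -0.0307, 0.2423]
tcp_rot: [-2.099, 2.337, -0.0]
wrist_force: [-0.1, -0.1, -0.2]
width: 0.346
finger_force: 0.0
```

>>> send_rows --commands '[{"translation": [-0.0043, 0.015, -0.0047], "rotation": [0, 0, -1], "hand": 0.35}, {"translation": [-0.0043, 0.015, -0.0047], "rotation": [0, 0, -1], "hand": 0.35}, {"translation": [-0.0043, 0.015, -0.0047], "rotation": [0, 0, -1], "hand": 0.35}, {"translation": [-0.0043, 0.015, -0.0047], "rotation": [0, 0, -1], "hand": 0.35}, {"translation": [-0.0043, 0.015, -0.0047], "rotation": [0, 0, -1], "hand": 0.35}, {"translation": [-0.0043, 0.015, -0.0047], "rotation": [0, 0, -1], "hand": 0.35}, {"translation": [-0.0043, 0.015, -0.0047], "rotation": [0, 0, -1], "hand": 0.35}, {"translation": [-0.0043, 0.015, -0.0047], "rotation": [0, 0, -1], "hand": 0.35}, {"translation": [-0.0043, 0.015, -0.0047], "rotation": [0, 0, -1], "hand": 0.35}, {"translation": [-0.0043, 0.015, -0.0047], "rotation": [0, 0, -1], "hand": 0.35}, {"translation": [-0.0043, 0.015, -0.0047], "rotation": [0, 0, -1], "hand": 0.35}, {"translation": [0, 0, 0], "rotation": [0, 0, 0], "hand": 0.35}]'

```text
time: 6.22
position: [0.3937, 0.1009, 0.2007]
tcp_rot: [-0.103, -3.14, -0.001]
wrist_force: [-0.3, -0.2, -0.2]
width: 0.347
finger_force: 0.0
```

>>> send_rows --commands '[{"translation": [0, 0, 0], "rotation": [0.998, -0.07, 0], "hand": 0.35}, {"translation": [0, 0, 0], "rotation": [0.998, -0.07, 0], "hand": 0.35}, {"translation": [0, 0, 0], "rotation": [0.998, -0.07, 0], "hand": 0.35}, {"translation": [0, 0, 0], "rotation": [0.998, -0.07, 0], "hand": 0.35}, {"translation": [0, 0, 0], "rotation": [0.998, -0.07, 0], "hand": 0.35}, {"translation": [0, 0, 0], "rotation": [0, 0, 0], "hand": 0.35}, {"translation": [0, 0, 0], "rotation": [0, 0, 0], "hand": 0.35}]'

```text
time: 7.1
position: [0.3945, 0.0994, 0.2011]
tcp_rot: [0.1, 2.928, 1.063]
wrist_force: [-0.4, 0.0, 0.2]
width: 0.351
finger_force: 0.0
```

```bash
cat >> h.py <<'E'
def st():
    s=bot.sense(); M=R.from_rotvec(s['tcp_rot']).as_matrix()
    print('pos',s['position'].round(4),'x',M[:,0].round(3),'y',M[:,1].round(3),'z',M[:,2].round(3),'\nq',s['q'].round(2),'w',round(s['width'],3),'F',s['wrist_force'].round(1),'t',s['time'],'ff',s['finger_force'])
    return s
def to(G,units=True):
    s=st(); d=np.array(G)-s['position']; print('go',d.round(4),'norm',(d/.8).round(4)); return d
E
python3 - <<'E'
from h import *
d=np.array([.045,.641,-.766]); T=np.array([.398,.156,.066])
to(T+.026*d)
E
```

```text
pos [0.3945 0.0994 0.2011] x [-0.998  0.069 -0.002] y [0.052 0.765 0.641] z [ 0.045  0.64  -0.767] 
q [ 0.08 -0.51 -0.35 -0.69 -1.6  -1.79] w 0.351 F [-0.4  0.   0.2] t 7.1 ff 0.0
go [ 0.0047  0.0733 -0.1551] norm [ 0.0058  0.0916 -0.1938]
```

>>> send_rows --commands '[{"translation": [0.0005, 0.009, -0.032], "rotation": [0, 0, 0], "hand": 0.35}, {"translation": [0.0005, 0.009, -0.032], "rotation": [0, 0, 0], "hand": 0.35}, {"translation": [0.0005, 0.009, -0.032], "rotation": [0, 0, 0], "hand": 0.35}, {"translation": [0.0005, 0.009, -0.031], "rotation": [0, 0, 0], "hand": 0.35}, {"translation": [0.0008, 0.0112, -0.0134], "rotation": [0, 0, 0], "hand": 0.35}, {"translation": [0.0008, 0.0112, -0.0134], "rotation": [0, 0, 0], "hand": 0.35}, {"translation": [0.0008, 0.0112, -0.0134], "rotation": [0, 0, 0], "hand": 0.35}, {"translation": [0, 0, 0], "rotation": [0, 0, 0], "hand": 0.35}, {"translation": [0, 0, 0], "rotation": [0, 0, 0], "hand": 0.35}]'

```text
time: 8.22
position: [0.3982, 0.1552, 0.0675]
tcp_rot: [0.102, 2.927, 1.066]
wrist_force: [0.8, -0.4, 0.1]
width: 0.349
finger_force: 0.0
```

Run:
```python
from h import *
d=np.array([.045,.641,-.766]); T=np.array([.398,.156,.066])
to(T+.026*d)
d=snap('wrist','w4'); print(proj(d,[T,[.433,.154,.066],[.3645,.158,.066]]))
```

```text
pos [0.3982 0.1552 0.0675] x [-0.998  0.07  -0.001] y [0.053 0.764 0.643] z [ 0.045  0.641 -0.766] 
q [ 0.23 -0.46 -0.56 -0.69 -1.31 -1.74] w 0.349 F [ 0.8 -0.4  0.1] t 8.225 ff 0.0
go [ 0.001   0.0174 -0.0214] norm [ 0.0012  0.0218 -0.0268]
[[324.6296761  310.33883291]
 [325.23213054 372.71690775]
 [324.12176744 242.0035962 ]]
```

View pics/w4.png

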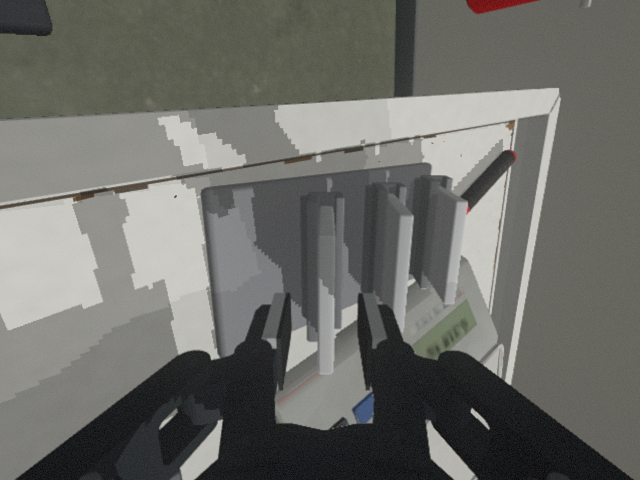

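The plate is seen edge-on at u≈326, centred between the fingers (280–370), and the neighbour clears. Now pinch and lift along the plate.

>>> send_rows --commands '[{"translation": [0.0006, 0.0109, -0.0134], "rotation": [0, 0, 0], "hand": 0.35}, {"translation": [0.0006, 0.0109, -0.0134], "rotation": [0, 0, 0], "hand": 0.35}, {"translation": [0, 0, 0], "rotation": [0, 0, 0], "hand": 0.35}, {"translation": [0, 0, 0], "rotation": [0, 0, 0], "hand": 0}, {"translation": [0, 0, 0], "rotation": [0, 0, 0], "hand": 0}, {"translation": [0, 0, 0], "rotation": [0, 0, 0], "hand": 0}, {"translation": [0, 0, 0], "rotation": [0, 0, 0], "hand": 0}, {"translation": [0, 0, 0], "rotation": [0, 0, 0], "hand": 0}]' --grip_force 40

```text
time: 9.28
position: [0.3991, 0.1734, 0.0464]
tcp_rot: [0.102, 2.926, 1.068]
wrist_force: [-1.4, 5.8, 3.8]
width: 0.086
finger_force: 41.7
```

>>> send_rows --commands '[{"translation": [-0.0006, -0.008, 0.0096], "rotation": [0, 0, 0], "hand": 0}, {"translation": [-0.0012, -0.016, 0.0192], "rotation": [0, 0, 0], "hand": 0}, {"translation": [-0.0012, -0.016, 0.0192], "rotation": [0, 0, 0], "hand": 0}, {"translation": [0, -0.02, 0.03], "rotation": [0, 0, 0], "hand": 0}, {"translation": [0, -0.02, 0.04], "rotation": [0, 0, 0], "hand": 0}, {"translation": [0, 0, 0.04], "rotation": [0, 0, 0], "hand": 0}, {"translation": [0, 0, 0], "rotation": [0, 0, 0], "hand": 0}]'

```text
time: 10.15
position: [0.3975, 0.1075, 0.1741]
tcp_rot: [0.102, 2.925, 1.063]
wrist_force: [1.2, 0.7, -1.7]
width: 0.087
finger_force: 41.6
```

Run:
```python
from h import *
to([.5401,-.2422,.12])
```

```text
pos [0.3975 0.1075 0.1741] x [-0.997  0.071 -0.004] y [0.052 0.765 0.642] z [ 0.049  0.64  -0.767] 
q [ 0.1  -0.51 -0.4  -0.68 -1.54 -1.77] w 0.087 F [ 1.2  0.7 -1.7] t 10.15 ff 41.57959520816803
go [ 0.1426 -0.3497 -0.0541] norm [ 0.1782 -0.4372 -0.0676]
```

Gripped (width 0.087 ≈ 7.4 mm, 41 N). Carry to slot 3, bringing the plate upright on the way.

>>> send_rows --commands '[{"translation": [0.0178, -0.0437, 0.001], "rotation": [-0.499, 0.035, 0.016], "hand": 0}, {"translation": [0.0178, -0.0437, 0.001], "rotation": [-0.499, 0.035, 0.016], "hand": 0}, {"translation": [0.0178, -0.0437, 0.001], "rotation": [-0.499, 0.035, 0.016], "hand": 0}, {"translation": [0.0178, -0.0437, 0.001], "rotation": [-0.499, 0.035, 0.016], "hand": 0}, {"translation": [0.0178, -0.0437, 0.001], "rotation": [-0.499, 0.035, 0.016], "hand": 0}, {"translation": [0.0178, -0.0437, 0.001], "rotation": [-0.499, 0.035, 0.016], "hand": 0}, {"translation": [0.0178, -0.0437, 0.001], "rotation": [-0.499, 0.035, 0.016], "hand": 0}, {"translation": [0.0178, -0.0437, 0.001], "rotation": [-0.499, 0.035, 0.016], "hand": 0}, {"translation": [0.0178, -0.0437, 0.001], "rotation": [-0.499, 0.035, 0.016], "hand": 0}, {"translation": [0.0178, -0.0437, 0.001], "rotation": [-0.499, 0.035, 0.016], "hand": 0}, {"translation": [0, 0, 0], "rotation": [0, 0, 0], "hand": 0}, {"translation": [0, 0, 0], "rotation": [0, 0, 0], "hand": 0}]'

```text
time: 11.65
position: [0.5383, -0.2405, 0.1788]
tcp_rot: [-0.077, -3.131, -0.002]
wrist_force: [0.1, -1.4, -1.0]
width: 0.084
finger_force: 41.4
```

Run:
```python
from h import *
to([.5401,-.2422,.10])
```

```text
pos [ 0.5383 -0.2405  0.1788] x [-0.999  0.049  0.01 ] y [0.049 0.999 0.001] z [-0.009  0.001 -1.   ] 
q [-0.08  0.02 -0.03 -0.   -1.53 -1.54] w 0.084 F [ 0.1 -1.4 -1. ] t 11.65 ff 41.404534578323364
go [ 0.0018 -0.0017 -0.0788] norm [ 0.0023 -0.0021 -0.0984]
```

>>> send_rows --commands '[{"translation": [0.0023, -0.0021, -0.033], "rotation": [0, 0, 0], "hand": 0}, {"translation": [0, 0, -0.033], "rotation": [0, 0, 0], "hand": 0}, {"translation": [0, 0, -0.032], "rotation": [0, 0, 0], "hand": 0}, {"translation": [0, 0, -0.012], "rotation": [0, 0, 0], "hand": 0}, {"translation": [0, 0, -0.012], "rotation": [0, 0, 0], "hand": 0}, {"translation": [0, 0, -0.012], "rotation": [0, 0, 0], "hand": 0}, {"translation": [0, 0, -0.012], "rotation": [0, 0, 0], "hand": 0}, {"translation": [0, 0, -0.012], "rotation": [0, 0, 0], "hand": 0}, {"translation": [0, 0, -0.008], "rotation": [0, 0, 0], "hand": 0}, {"translation": [0, 0, 0], "rotation": [0, 0, 0], "hand": 0}, {"translation": [0, 0, 0], "rotation": [0, 0, 0], "hand": 0}]'

```text
time: 13.02
position: [0.5409, -0.2426, 0.0476]
tcp_rot: [-0.078, -3.134, -0.0]
wrist_force: [0.4, 0.2, -0.6]
width: 0.08
finger_force: 41.4
```

Run:
```python
from h import *
to([.5401,-.2422,.044])
```

```text
pos [ 0.5409 -0.2426  0.0476] x [-0.999  0.049  0.007] y [ 0.049  0.999 -0.   ] z [-0.007  0.    -1.   ] 
q [-0.08  0.08 -0.21  0.   -1.29 -1.54] w 0.08 F [ 0.4  0.2 -0.6] t 13.025 ff 41.39699578285217
go [-0.0008  0.0004 -0.0036] norm [-0.001   0.0005 -0.0045]
```

>>> send_rows --commands '[{"translation": [0, 0, -0.006], "rotation": [0, 0, 0], "hand": 0}, {"translation": [0, 0, 0], "rotation": [0, 0, 0], "hand": 0}, {"translation": [0, 0, 0], "rotation": [0, 0, 0], "hand": 0.32}, {"translation": [0, 0, 0], "rotation": [0, 0, 0], "hand": 0.32}, {"translation": [0, 0, 0], "rotation": [0, 0, 0], "hand": 0.32}, {"translation": [0, 0, 0], "rotation": [0, 0, 0], "hand": 0.32}, {"translation": [0, 0, 0.02], "rotation": [0, 0, 0], "hand": 0.32}, {"translation": [0, 0, 0.04], "rotation": [0, 0, 0], "hand": 0.32}, {"translation": [0, 0, 0.06], "rotation": [0, 0, 0], "hand": 0.35}, {"translation": [0, 0, 0.055], "rotation": [0, 0, 0], "hand": 0.35}]'

```text
time: 14.28
position: [0.5407, -0.2428, 0.1856]
tcp_rot: [-0.078, -3.135, 0.001]
wrist_force: [1.2, 0.9, 0.3]
width: 0.353
finger_force: 0.0
```

>>> send_rows --commands '[{"translation": [-0.019, 0.0454, 0.002], "rotation": [0.499, -0.035, -0.016], "hand": 0.35}, {"translation": [-0.019, 0.0454, 0.002], "rotation": [0.499, -0.035, -0.016], "hand": 0.35}, {"translation": [-0.019, 0.0454, 0.002], "rotation": [0.499, -0.035, -0.016], "hand": 0.35}, {"translation": [-0.019, 0.0454, 0.002], "rotation": [0.499, -0.035, -0.016], "hand": 0.35}, {"translation": [-0.019, 0.0454, 0.002], "rotation": [0.499, -0.035, -0.016], "hand": 0.35}, {"translation": [-0.019, 0.0454, 0.002], "rotation": [0.499, -0.035, -0.016], "hand": 0.35}, {"translation": [-0.019, 0.0454, 0.002], "rotation": [0.499, -0.035, -0.016], "hand": 0.35}, {"translation": [-0.019, 0.0454, 0.002], "rotation": [0.499, -0.035, -0.016], "hand": 0.35}, {"translation": [-0.019, 0.0454, 0.002], "rotation": [0.499, -0.035, -0.016], "hand": 0.35}, {"translation": [-0.019, 0.0454, 0.002], "rotation": [0.499, -0.035, -0.016], "hand": 0.35}, {"translation": [0, 0, 0], "rotation": [0, 0, 0], "hand": 0.35}, {"translation": [0, 0, 0], "rotation": [0, 0, 0], "hand": 0.35}]'

```text
time: 15.78
position: [0.3889, 0.1201, 0.1994]
tcp_rot: [0.101, 2.927, 1.064]
wrist_force: [-0.1, -0.1, -0.2]
width: 0.349
finger_force: 0.0
```

Run:
```python
from h import *
d=np.array([.045,.641,-.766]); T=np.array([.4018,.2113,.066])
to(T-.034*d)
d=snap('top'); c=d['img'][180:250,230:430,::-1]; cv2.imwrite('pics/t2.png',cv2.resize(c,None,fx=4,fy=4,interpolation=cv2.INTER_CUBIC))
```

```text
pos [0.3889 0.1201 0.1994] x [-0.998  0.07  -0.002] y [0.052 0.765 0.642] z [ 0.046  0.641 -0.766] 
q [ 0.14 -0.55 -0.38 -0.68 -1.57 -1.84] w 0.349 F [-0.1 -0.1 -0.2] t 15.775 ff 0.0
go [ 0.0113  0.0694 -0.1074] norm [ 0.0142  0.0868 -0.1342]
```

View pics/t2.png

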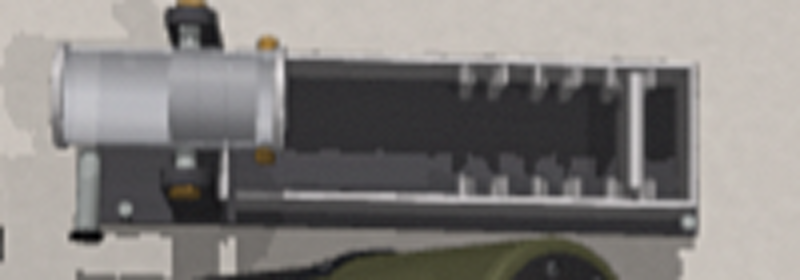

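The plate stands in slot 3 (seen edge-on at u=635, spanning rows 72–187 between the walls). Next is divider_2.

>>> send_rows --commands '[{"translation": [0.0028, 0.0174, -0.0268], "rotation": [0, 0, 0], "hand": 0.35}, {"translation": [0.0028, 0.0174, -0.0268], "rotation": [0, 0, 0], "hand": 0.35}, {"translation": [0.0028, 0.0174, -0.0268], "rotation": [0, 0, 0], "hand": 0.35}, {"translation": [0.0028, 0.0174, -0.0268], "rotation": [0, 0, 0], "hand": 0.35}, {"translation": [0.0028, 0.0174, -0.0268], "rotation": [0, 0, 0], "hand": 0.35}, {"translation": [0.0007, 0.0096, -0.0115], "rotation": [0, 0, 0], "hand": 0.35}, {"translation": [0.0007, 0.0096, -0.0115], "rotation": [0, 0, 0], "hand": 0.35}, {"translation": [0.0007, 0.0096, -0.0115], "rotation": [0, 0, 0], "hand": 0.35}, {"translation": [0.0007, 0.0096, -0.0115], "rotation": [0, 0, 0], "hand": 0.35}, {"translation": [0.0007, 0.0096, -0.0115], "rotation": [0, 0, 0], "hand": 0.35}, {"translation": [0, 0, 0], "rotation": [0, 0, 0], "hand": 0.35}]'

```text
time: 17.2
position: [0.4021, 0.229, 0.0442]
tcp_rot: [0.102, 2.93, 1.066]
wrist_force: [0.6, -0.2, 0.3]
width: 0.348
finger_force: 0.0
```

>>> send_rows --commands '[{"translation": [0, 0, 0], "rotation": [0, 0, 0], "hand": 0}, {"translation": [0, 0, 0], "rotation": [0, 0, 0], "hand": 0}, {"translation": [0, 0, 0], "rotation": [0, 0, 0], "hand": 0}, {"translation": [0, 0, 0], "rotation": [0, 0, 0], "hand": 0}, {"translation": [0, 0, 0], "rotation": [0, 0, 0], "hand": 0}, {"translation": [-0.0006, -0.008, 0.0096], "rotation": [0, 0, 0], "hand": 0}, {"translation": [-0.0012, -0.016, 0.0192], "rotation": [0, 0, 0], "hand": 0}, {"translation": [-0.0012, -0.016, 0.0192], "rotation": [0, 0, 0], "hand": 0}, {"translation": [0, -0.02, 0.03], "rotation": [0, 0, 0], "hand": 0}, {"translation": [0, -0.02, 0.04], "rotation": [0, 0, 0], "hand": 0}, {"translation": [0, 0, 0.04], "rotation": [0, 0, 0], "hand": 0}]'

```text
time: 18.58
position: [0.4, 0.1629, 0.1712]
tcp_rot: [0.106, 2.93, 1.063]
wrist_force: [0.4, 0.4, -0.9]
width: 0.084
finger_force: 42.1
```

>>> send_rows --commands '[{"translation": [0.005, -0.0449, 0.001], "rotation": [-0.499, 0.035, 0.016], "hand": 0}, {"translation": [0.005, -0.0449, 0.001], "rotation": [-0.499, 0.035, 0.016], "hand": 0}, {"translation": [0.005, -0.0449, 0.001], "rotation": [-0.499, 0.035, 0.016], "hand": 0}, {"translation": [0.005, -0.0449, 0.001], "rotation": [-0.499, 0.035, 0.016], "hand": 0}, {"translation": [0.026, -0.0449, 0.001], "rotation": [-0.499, 0.035, 0.016], "hand": 0}, {"translation": [0.026, -0.0449, 0.001], "rotation": [-0.499, 0.035, 0.016], "hand": 0}, {"translation": [0.026, -0.0449, 0.001], "rotation": [-0.499, 0.035, 0.016], "hand": 0}, {"translation": [0.026, -0.0449, 0.001], "rotation": [-0.499, 0.035, 0.016], "hand": 0}, {"translation": [0.026, -0.0449, 0.001], "rotation": [-0.499, 0.035, 0.016], "hand": 0}, {"translation": [0.026, -0.0449, 0.001], "rotation": [-0.499, 0.035, 0.016], "hand": 0}, {"translation": [0, 0, 0], "rotation": [0, 0, 0], "hand": 0}, {"translation": [0, 0, 0], "rotation": [0, 0, 0], "hand": 0}]'

```text
time: 20.08
position: [0.5404, -0.1945, 0.1787]
tcp_rot: [-0.078, -3.131, -0.001]
wrist_force: [-0.6, -0.2, -0.4]
width: 0.082
finger_force: 41.9
```

Run:
```python
from h import *
to([.5423,-.1972,.10])
```

```text
pos [ 0.5404 -0.1945  0.1787] x [-0.999  0.05   0.01 ] y [0.05  0.999 0.   ] z [-0.01   0.001 -1.   ] 
q [ 0.   -0.02 -0.07 -0.   -1.53 -1.62] w 0.082 F [-0.6 -0.2 -0.4] t 20.075 ff 41.92688763141632
go [ 0.0019 -0.0027 -0.0787] norm [ 0.0023 -0.0034 -0.0983]
```

>>> send_rows --commands '[{"translation": [0.0023, -0.0034, -0.033], "rotation": [0, 0, 0], "hand": 0}, {"translation": [0, 0, -0.033], "rotation": [0, 0, 0], "hand": 0}, {"translation": [0, 0, -0.032], "rotation": [0, 0, 0], "hand": 0}, {"translation": [0, 0, -0.012], "rotation": [0, 0, 0], "hand": 0}, {"translation": [0, 0, -0.012], "rotation": [0, 0, 0], "hand": 0}, {"translation": [0, 0, -0.012], "rotation": [0, 0, 0], "hand": 0}, {"translation": [0, 0, -0.012], "rotation": [0, 0, 0], "hand": 0}, {"translation": [0, 0, -0.012], "rotation": [0, 0, 0], "hand": 0}, {"translation": [0, 0, -0.008], "rotation": [0, 0, 0], "hand": 0}, {"translation": [0, 0, 0], "rotation": [0, 0, 0], "hand": 0}, {"translation": [0, 0, 0], "rotation": [0, 0, 0], "hand": 0}]'

```text
time: 21.45
position: [0.5432, -0.1973, 0.0472]
tcp_rot: [-0.078, -3.134, -0.0]
wrist_force: [0.3, 0.3, 0.3]
width: 0.087
finger_force: 41.9
```

>>> send_rows --commands '[{"translation": [0, 0, -0.006], "rotation": [0, 0, 0], "hand": 0}, {"translation": [0, 0, 0], "rotation": [0, 0, 0], "hand": 0}, {"translation": [0, 0, 0], "rotation": [0, 0, 0], "hand": 0.32}, {"translation": [0, 0, 0], "rotation": [0, 0, 0], "hand": 0.32}, {"translation": [0, 0, 0], "rotation": [0, 0, 0], "hand": 0.32}, {"translation": [0, 0, 0], "rotation": [0, 0, 0], "hand": 0.32}, {"translation": [0, 0, 0.02], "rotation": [0, 0, 0], "hand": 0.32}, {"translation": [0, 0, 0.04], "rotation": [0, 0, 0], "hand": 0.32}, {"translation": [0, 0, 0.06], "rotation": [0, 0, 0], "hand": 0.35}, {"translation": [0, 0, 0.055], "rotation": [0, 0, 0], "hand": 0.35}]'

```text
time: 22.7
position: [0.543, -0.1974, 0.1852]
tcp_rot: [-0.078, -3.135, 0.0]
wrist_force: [-0.1, 0.4, -0.6]
width: 0.351
finger_force: 0.0
```

>>> send_rows --commands '[{"translation": [-0.0277, 0.0465, 0.002], "rotation": [0.499, -0.035, -0.016], "hand": 0.35}, {"translation": [-0.0277, 0.0465, 0.002], "rotation": [0.499, -0.035, -0.016], "hand": 0.35}, {"translation": [-0.0277, 0.0465, 0.002], "rotation": [0.499, -0.035, -0.016], "hand": 0.35}, {"translation": [-0.0277, 0.0465, 0.002], "rotation": [0.499, -0.035, -0.016], "hand": 0.35}, {"translation": [-0.0277, 0.0465, 0.002], "rotation": [0.499, -0.035, -0.016], "hand": 0.35}, {"translation": [-0.0277, 0.0465, 0.002], "rotation": [0.499, -0.035, -0.016], "hand": 0.35}, {"translation": [-0.005, 0.0465, 0.002], "rotation": [0.499, -0.035, -0.016], "hand": 0.35}, {"translation": [-0.005, 0.0465, 0.002], "rotation": [0.499, -0.035, -0.016], "hand": 0.35}, {"translation": [-0.005, 0.0465, 0.002], "rotation": [0.499, -0.035, -0.016], "hand": 0.35}, {"translation": [-0.005, 0.0465, 0.002], "rotation": [0.499, -0.035, -0.016], "hand": 0.35}, {"translation": [0, 0, 0], "rotation": [0, 0, 0], "hand": 0.35}, {"translation": [0, 0, 0], "rotation": [0, 0, 0], "hand": 0.35}]'

```text
time: 24.2
position: [0.3942, 0.1742, 0.199]
tcp_rot: [0.101, 2.927, 1.064]
wrist_force: [0.0, -0.4, 0.1]
width: 0.353
finger_force: 0.0
```

Run:
```python
from h import *
d=np.array([.045,.641,-.766]); T=np.array([.4057,.2663,.066])
to(T-.034*d)
d=snap('top'); c=d['img'][180:250,230:430,::-1]; cv2.imwrite('pics/t3.png',cv2.resize(c,None,fx=4,fy=4,interpolation=cv2.INTER_CUBIC))
# column profile of bright pixels along the tray's middle row
g=cv2.cvtColor(d['img'],cv2.COLOR_RGB2GRAY)[208:220,340:405].mean(0); print(g.round(0))
```

```text
pos [0.3942 0.1742 0.199 ] x [-0.998  0.07  -0.002] y [0.052 0.765 0.642] z [ 0.046  0.641 -0.766] 
q [ 0.3  -0.57 -0.4  -0.65 -1.47 -1.96] w 0.353 F [ 0.  -0.4  0.1] t 24.2 ff 0.0
go [ 0.01    0.0703 -0.1069] norm [ 0.0125  0.0879 -0.1337]
[ 52.  52.  52.  48.  48.  47.  49.  51.  49.  49.  49.  48.  47.  48.
  48.  51.  51.  52.  50.  41.  42.  40.  41.  40.  40.  43.  55.  70.
 107. 189. 194. 180.  59.  40.  47.  48.  46.  41.  41.  40.  40.  40.
  40.  45.  61.  72.  76. 129. 197. 182. 127.  52.  41.  39.  40.  40.
  40.  40.  47.  64.  72.  70. 125. 176. 162.]
```

>>> send_rows --commands '[{"translation": [0.0025, 0.0176, -0.0267], "rotation": [0, 0, 0], "hand": 0.35}, {"translation": [0.0025, 0.0176, -0.0267], "rotation": [0, 0, 0], "hand": 0.35}, {"translation": [0.0025, 0.0176, -0.0267], "rotation": [0, 0, 0], "hand": 0.35}, {"translation": [0.0025, 0.0176, -0.0267], "rotation": [0, 0, 0], "hand": 0.35}, {"translation": [0.0025, 0.0176, -0.0267], "rotation": [0, 0, 0], "hand": 0.35}, {"translation": [0.0007, 0.0092, -0.0112], "rotation": [0, 0, 0], "hand": 0.35}, {"translation": [0.0007, 0.0092, -0.0112], "rotation": [0, 0, 0], "hand": 0.35}, {"translation": [0.0007, 0.0092, -0.0112], "rotation": [0, 0, 0], "hand": 0.35}, {"translation": [0.0007, 0.0092, -0.0112], "rotation": [0, 0, 0], "hand": 0.35}, {"translation": [0.0007, 0.0092, -0.0112], "rotation": [0, 0, 0], "hand": 0.35}, {"translation": [0, 0, 0], "rotation": [0, 0, 0], "hand": 0.35}]'

```text
time: 25.62
position: [0.4062, 0.2822, 0.0453]
tcp_rot: [0.102, 2.93, 1.066]
wrist_force: [-0.7, -1.2, 0.2]
width: 0.35
finger_force: 0.0
```

>>> send_rows --commands '[{"translation": [0, 0, 0], "rotation": [0, 0, 0], "hand": 0}, {"translation": [0, 0, 0], "rotation": [0, 0, 0], "hand": 0}, {"translation": [0, 0, 0], "rotation": [0, 0, 0], "hand": 0}, {"translation": [0, 0, 0], "rotation": [0, 0, 0], "hand": 0}, {"translation": [0, 0, 0], "rotation": [0, 0, 0], "hand": 0}, {"translation": [-0.0006, -0.008, 0.0096], "rotation": [0, 0, 0], "hand": 0}, {"translation": [-0.0012, -0.016, 0.0192], "rotation": [0, 0, 0], "hand": 0}, {"translation": [-0.0012, -0.016, 0.0192], "rotation": [0, 0, 0], "hand": 0}, {"translation": [0, -0.02, 0.03], "rotation": [0, 0, 0], "hand": 0}, {"translation": [0, -0.02, 0.04], "rotation": [0, 0, 0], "hand": 0}, {"translation": [0, 0, 0.04], "rotation": [0, 0, 0], "hand": 0}]'

```text
time: 27.0
position: [0.4041, 0.2159, 0.1722]
tcp_rot: [0.106, 2.931, 1.062]
wrist_force: [-0.4, 0.6, -1.0]
width: 0.082
finger_force: 42.4
```

>>> send_rows --commands '[{"translation": [0.005, -0.0421, 0.007], "rotation": [-0.4536, 0.0318, 0.0145], "hand": 0}, {"translation": [0.005, -0.0421, 0.007], "rotation": [-0.4536, 0.0318, 0.0145], "hand": 0}, {"translation": [0.005, -0.0421, 0.007], "rotation": [-0.4536, 0.0318, 0.0145], "hand": 0}, {"translation": [0.005, -0.0421, 0.007], "rotation": [-0.4536, 0.0318, 0.0145], "hand": 0}, {"translation": [0.005, -0.0421, 0.007], "rotation": [-0.4536, 0.0318, 0.0145], "hand": 0}, {"translation": [0.025, -0.0421, 0.001], "rotation": [-0.4536, 0.0318, 0.0145], "hand": 0}, {"translation": [0.025, -0.0421, 0.001], "rotation": [-0.4536, 0.0318, 0.0145], "hand": 0}, {"translation": [0.025, -0.0421, 0.001], "rotation": [-0.4536, 0.0318, 0.0145], "hand": 0}, {"translation": [0.025, -0.0421, 0.001], "rotation": [-0.4536, 0.0318, 0.0145], "hand": 0}, {"translation": [0.025, -0.0421, 0.001], "rotation": [-0.4536, 0.0318, 0.0145], "hand": 0}, {"translation": [0.025, -0.0421, 0.001], "rotation": [-0.4536, 0.0318, 0.0145], "hand": 0}, {"translation": [0, 0, 0], "rotation": [0, 0, 0], "hand": 0}]'

```text
time: 28.5
position: [0.5439, -0.1542, 0.2031]
tcp_rot: [-0.08, -3.128, 0.003]
wrist_force: [0.5, -0.6, -1.4]
width: 0.086
finger_force: 42.2
```

Run:
```python
from h import *
to([.5444,-.1526,.10])
```

```text
pos [ 0.5439 -0.1542  0.2031] x [-0.999  0.051  0.013] y [ 0.051  0.999 -0.002] z [-0.013 -0.002 -1.   ] 
q [ 0.08 -0.04 -0.05  0.   -1.58 -1.7 ] w 0.086 F [ 0.5 -0.6 -1.4] t 28.5 ff 42.19622254371643
go [ 0.0005  0.0016 -0.1031] norm [ 0.0006  0.0019 -0.1288]
```

>>> send_rows --commands '[{"translation": [0.0006, 0.0019, -0.032], "rotation": [0, 0, 0], "hand": 0}, {"translation": [0, 0, -0.032], "rotation": [0, 0, 0], "hand": 0}, {"translation": [0, 0, -0.032], "rotation": [0, 0, 0], "hand": 0}, {"translation": [0, 0, -0.032], "rotation": [0, 0, 0], "hand": 0}, {"translation": [0, 0, -0.012], "rotation": [0, 0, 0], "hand": 0}, {"translation": [0, 0, -0.012], "rotation": [0, 0, 0], "hand": 0}, {"translation": [0, 0, -0.012], "rotation": [0, 0, 0], "hand": 0}, {"translation": [0, 0, -0.012], "rotation": [0, 0, 0], "hand": 0}, {"translation": [0, 0, -0.012], "rotation": [0, 0, 0], "hand": 0}, {"translation": [0, 0, -0.008], "rotation": [0, 0, 0], "hand": 0}, {"translation": [0, 0, 0], "rotation": [0, 0, 0], "hand": 0}, {"translation": [0, 0, 0], "rotation": [0, 0, 0], "hand": 0}]'

```text
time: 30.0
position: [0.5451, -0.1511, 0.0492]
tcp_rot: [-0.078, -3.134, -0.0]
wrist_force: [-0.6, 0.1, -0.7]
width: 0.084
finger_force: 42.2
```

>>> send_rows --commands '[{"translation": [0, 0, -0.006], "rotation": [0, 0, 0], "hand": 0}, {"translation": [0, 0, 0], "rotation": [0, 0, 0], "hand": 0}, {"translation": [0, 0, 0], "rotation": [0, 0, 0], "hand": 0.32}, {"translation": [0, 0, 0], "rotation": [0, 0, 0], "hand": 0.32}, {"translation": [0, 0, 0], "rotation": [0, 0, 0], "hand": 0.32}, {"translation": [0, 0, 0], "rotation": [0, 0, 0], "hand": 0.32}, {"translation": [0, 0, 0.02], "rotation": [0, 0, 0], "hand": 0.32}, {"translation": [0, 0, 0.04], "rotation": [0, 0, 0], "hand": 0.32}, {"translation": [0, 0, 0.06], "rotation": [0, 0, 0], "hand": 0.5}, {"translation": [-0.01, 0, 0.06], "rotation": [0, 0, 0], "hand": 0.5}, {"translation": [-0.05, 0.02, 0.04], "rotation": [0, 0, 0], "hand": 0.5}, {"translation": [-0.05, 0.02, 0.02], "rotation": [0, 0, 0], "hand": 0.5}]'

```text
time: 31.5
position: [0.4563, -0.1191, 0.2394]
tcp_rot: [-0.079, -3.137, -0.0]
wrist_force: [1.0, 1.2, 0.7]
width: 0.5
finger_force: 0.0
```

>>> send_rows --commands '[{"translation": [-0.01, 0.04, 0], "rotation": [0, 0, 0], "hand": 0.5}, {"translation": [-0.01, 0.04, 0], "rotation": [0, 0, 0], "hand": 0.5}, {"translation": [0, 0, 0], "rotation": [0, 0, 0], "hand": 0.5}, {"translation": [0, 0, 0], "rotation": [0, 0, 0], "hand": 0.5}]'

```text
time: 32.0
position: [0.441, -0.0552, 0.2369]
tcp_rot: [-0.077, -3.134, -0.001]
wrist_force: [0.5, -0.4, 0.4]
width: 0.504
finger_force: 0.0
```

Run:
```python
from h import *
import pickle
st()
d=snap('wrist','w5'); pickle.dump(d,open('w5.pkl','wb'))
d2=snap('top','t5')
g=cv2.cvtColor(d2['img'],cv2.COLOR_RGB2GRAY)[206:220,340:405].mean(0); print(g.round(0))
print('proj handle', proj(d,[[.475,.08,.13],[.4895,.0793,.13],[.555,.022,.13]]))
```

```text
pos [ 0.441  -0.0552  0.2369] x [-0.999  0.049  0.006] y [0.049 0.999 0.   ] z [-0.006  0.001 -1.   ] 
q [ 0.33 -0.38 -0.27 -0.   -1.68 -1.95] w 0.504 F [ 0.5 -0.4  0.4] t 32.0 ff 0.0
[ 59.  53.  41.  44.  44.  51.  65.  82.  81.  80. 102. 153. 189.  74.
  41.  48.  51.  51.  49.  41.  41.  40.  40.  40.  40.  42.  54.  68.
 107. 189. 193. 179.  59.  40.  47.  48.  46.  41.  40.  40.  40.  40.
  39.  44.  60.  71.  76. 128. 196. 181. 126.  51.  41.  39.  40.  40.
  40.  40.  46.  63.  72.  69. 124. 175. 161.]
proj handle [[504.35544903 273.51887144]
 [501.41354517 290.69393767]
 [424.07094009 364.33752752]]
```

View pics/w5.png

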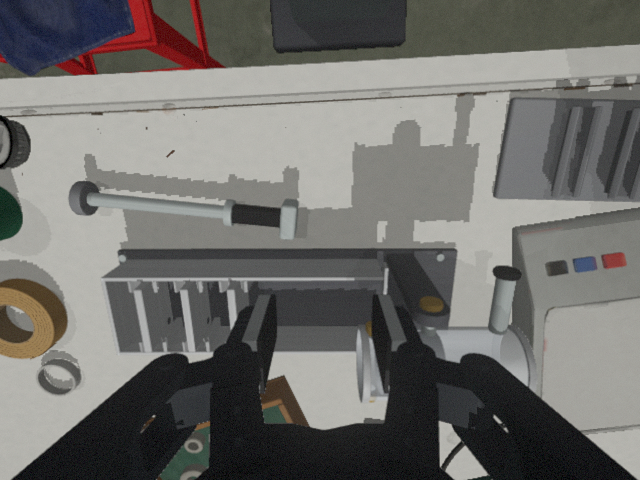

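The three dividers stand upright in slots 1–3 (u=232, 188, 140 in this flipped view). The knob appears at (506,272), where it was predicted (504,273). Now to the handle pin.

>>> send_rows --commands '[{"translation": [0.0164, 0.0424, -0.0116], "rotation": [0, 0, 0], "hand": 0.45}, {"translation": [0.0164, 0.0424, -0.0116], "rotation": [0, 0, 0], "hand": 0.45}, {"translation": [0.0164, 0.0424, -0.0116], "rotation": [0, 0, 0], "hand": 0.45}, {"translation": [0.0164, 0.0424, -0.0116], "rotation": [0, 0, 0], "hand": 0.45}, {"translation": [0, 0, 0], "rotation": [0, 0, 0], "hand": 0.45}, {"translation": [0, 0, 0], "rotation": [0, 0, 0], "hand": 0.45}]'

```text
time: 32.85
position: [0.4935, 0.0799, 0.1989]
tcp_rot: [-0.079, -3.133, 0.001]
wrist_force: [-0.0, -0.1, 1.0]
width: 0.453
finger_force: 0.0
```

Run:
```python
from h import *
import pickle
to([.4935,.0803,.111])
w2=pickle.load(open('w2.pkl','rb'));w5=pickle.load(open('w5.pkl','rb'))
print('knob',tri([w2,w5],[(294.3,192.9),(507,271)]))
d=snap('wrist','w6'); print(proj(d,[[.475,.0812,.13],[.4935,.0803,.13],[.51,.079,.13]]))
c=d['img'][180:420,200:460,::-1]; cv2.imwrite('pics/w6c.png',cv2.resize(c,None,fx=2,fy=2))
```

```text
pos [0.4935 0.0799 0.1989] x [-0.999  0.05   0.008] y [ 0.05   0.999 -0.001] z [-0.008 -0.    -1.   ] 
q [ 0.56 -0.22 -0.22 -0.   -1.58 -2.18] w 0.453 F [-0.  -0.1  1. ] t 32.85 ff 0.0
go [-0.      0.0004 -0.0879] norm [-0.      0.0005 -0.1099]
knob (array([0.47322289, 0.08120787, 0.13009042]), [0.0005716216874006325, 0.0005716216874007131])
[[326.48722856 230.74351146]
 [326.469915   258.41731071]
 [325.69705397 281.98100111]]
```

View pics/w6c.png

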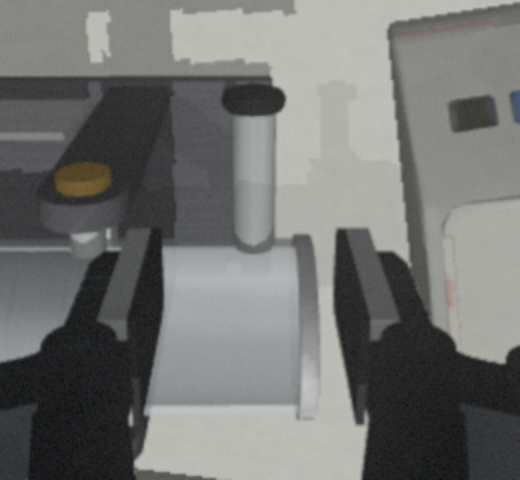

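The pin lies midway between the fingers at u≈327, as predicted, and the two-view height is 0.130 m. Descend, pinch and tip along the arc.

>>> send_rows --commands '[{"translation": [0, 0.0005, -0.028], "rotation": [0, 0, 0], "hand": 0.45}, {"translation": [0, 0, -0.028], "rotation": [0, 0, 0], "hand": 0.45}, {"translation": [0, 0, -0.028], "rotation": [0, 0, 0], "hand": 0.45}, {"translation": [0, 0, -0.026], "rotation": [0, 0, 0], "hand": 0.45}, {"translation": [0, 0, 0], "rotation": [0, 0, 0], "hand": 0.45}, {"translation": [0, 0, 0], "rotation": [0, 0, 0], "hand": 0}, {"translation": [0, 0, 0], "rotation": [0, 0, 0], "hand": 0}, {"translation": [0, 0, 0], "rotation": [0, 0, 0], "hand": 0}, {"translation": [0, 0, 0], "rotation": [0, 0, 0], "hand": 0}, {"translation": [0, 0, 0], "rotation": [0, 0, 0], "hand": 0}]' --grip_force 40

```text
time: 34.15
position: [0.4941, 0.0816, 0.1125]
tcp_rot: [-0.077, -3.136, -0.002]
wrist_force: [-2.1, 1.7, 6.0]
width: 0.146
finger_force: 39.4
```

>>> send_rows --commands '[{"translation": [0, -0.0002, 0.0042], "rotation": [0, 0, 0], "hand": 0}, {"translation": [0, -0.0003, 0.0042], "rotation": [0, 0, 0], "hand": 0}, {"translation": [0, -0.0007, 0.0041], "rotation": [0, 0, 0], "hand": 0}, {"translation": [0, -0.0008, 0.0041], "rotation": [0, 0, 0], "hand": 0}, {"translation": [0, -0.0012, 0.004], "rotation": [0, 0, 0], "hand": 0}, {"translation": [0, -0.0013, 0.004], "rotation": [0, 0, 0], "hand": 0}, {"translation": [0, -0.0017, 0.0038], "rotation": [0, 0, 0], "hand": 0}, {"translation": [0, -0.0018, 0.0038], "rotation": [0, 0, 0], "hand": 0}, {"translation": [0, -0.0022, 0.0036], "rotation": [0, 0, 0], "hand": 0}, {"translation": [0, -0.0022, 0.0036], "rotation": [0, 0, 0], "hand": 0}, {"translation": [0, 0, 0], "rotation": [0, 0, 0], "hand": 0}, {"translation": [0, 0, 0], "rotation": [0, 0, 0], "hand": 0}]'

```text
time: 35.65
position: [0.4937, 0.0751, 0.1413]
tcp_rot: [-0.075, -3.134, -0.012]
wrist_force: [2.9, 13.9, -2.8]
width: 0.146
finger_force: 39.2
```

Run:
```python
from h import *
to([.4935,.0704,.1425])
```

```text
pos [0.4937 0.0751 0.1413] x [-0.999  0.048  0.007] y [0.048 0.999 0.008] z [-0.006  0.008 -1.   ] 
q [ 0.55 -0.22 -0.32 -0.01 -1.47 -2.17] w 0.146 F [ 2.9 13.9 -2.8] t 35.65 ff 39.2376172542572
go [-0.0002 -0.0047  0.0012] norm [-0.0002 -0.0059  0.0015]
```

>>> send_rows --commands '[{"translation": [0, -0.003, 0.003], "rotation": [0, 0, 0], "hand": 0}, {"translation": [0, -0.003, 0.003], "rotation": [0, 0, 0], "hand": 0}, {"translation": [0, 0, 0], "rotation": [0, 0, 0], "hand": 0}, {"translation": [0, 0, 0], "rotation": [0, 0, 0], "hand": 0}]'

```text
time: 36.15
position: [0.4936, 0.072, 0.147]
tcp_rot: [-0.073, -3.135, -0.017]
wrist_force: [-3.0, 21.2, 2.1]
width: 0.147
finger_force: 39.3
```

>>> send_rows --commands '[{"translation": [0, -0.002, 0.003], "rotation": [0, 0, 0], "hand": 0}, {"translation": [0, -0.002, 0.003], "rotation": [0, 0, 0], "hand": 0}, {"translation": [0, 0, 0], "rotation": [0, 0, 0], "hand": 0}, {"translation": [0, 0, 0], "rotation": [0, 0, 0], "hand": 0}]'

```text
time: 36.65
position: [0.4935, 0.0712, 0.1484]
tcp_rot: [-0.071, -3.133, -0.023]
wrist_force: [4.3, 29.2, -12.5]
width: 0.143
finger_force: 39.4
```

The tube is at its stop: the pin rose about 36 mm and the force is climbing. Release, back straight up, and look again at the tube and rod.

>>> send_rows --commands '[{"translation": [0, 0.002, -0.002], "rotation": [0, 0, 0], "hand": 0}, {"translation": [0, 0, 0], "rotation": [0, 0, 0], "hand": 0.45}, {"translation": [0, 0, 0], "rotation": [0, 0, 0], "hand": 0.45}, {"translation": [0, 0, 0], "rotation": [0, 0, 0], "hand": 0.45}, {"translation": [0, 0, 0], "rotation": [0, 0, 0], "hand": 0.45}, {"translation": [0, 0, 0.03], "rotation": [0, 0, 0], "hand": 0.45}, {"translation": [0, 0, 0.05], "rotation": [0, 0, 0], "hand": 0.45}, {"translation": [-0.01, -0.01, 0.04], "rotation": [0, 0, 0], "hand": 0.45}, {"translation": [-0.025, -0.05, 0], "rotation": [0, 0, 0], "hand": 0.45}, {"translation": [-0.025, -0.05, 0], "rotation": [0, 0, 0], "hand": 0.45}, {"translation": [0, -0.05, 0], "rotation": [0, 0, 0], "hand": 0.45}, {"translation": [0, 0, 0], "rotation": [0, 0, 0], "hand": 0.45}]'

```text
time: 38.15
position: [0.4449, -0.0654, 0.2468]
tcp_rot: [-0.084, -3.134, -0.0]
wrist_force: [0.1, -0.2, -0.1]
width: 0.454
finger_force: 0.0
```

>>> send_rows --commands '[{"translation": [0, 0, 0], "rotation": [0, 0, 0], "hand": 0.45}]'

```text
time: 38.28
position: [0.4453, -0.0633, 0.2463]
tcp_rot: [-0.079, -3.133, -0.001]
wrist_force: [-0.6, 0.3, -0.3]
width: 0.449
finger_force: 0.0
```

Run:
```python
from h import *
import pickle
st()
d=snap('wrist','w7'); pickle.dump(d,open('w7.pkl','wb'))
t=snap('top','t7'); 
a=np.deg2rad(35)
f=lambda p:np.array([.5528,.0224,0])+p[0]*np.array([.9988,-.048,0])+p[1]*np.array([.048,.9988,0])+np.array([0,0,p[2]])
P=[f((-.078,.055*np.cos(q),.13+.055*np.sin(q))) for q in (0,a)]
print('knob pred level/tipped wrist',proj(d,P),'top',proj(t,P))
```

```text
pos [ 0.4453 -0.0633  0.2463] x [-0.999  0.05   0.008] y [0.05  0.999 0.   ] z [-0.008  0.001 -1.   ] 
q [ 0.31 -0.36 -0.24 -0.   -1.7  -1.93] w 0.449 F [-0.6  0.3 -0.3] t 38.275 ff 0.0
knob pred level/tipped wrist [[510.68131294 266.00475897]
 [518.96099051 283.33932485]] top [[251.36367623 237.81001906]
 [254.36223463 235.90618232]]
```

View pics/w7.png

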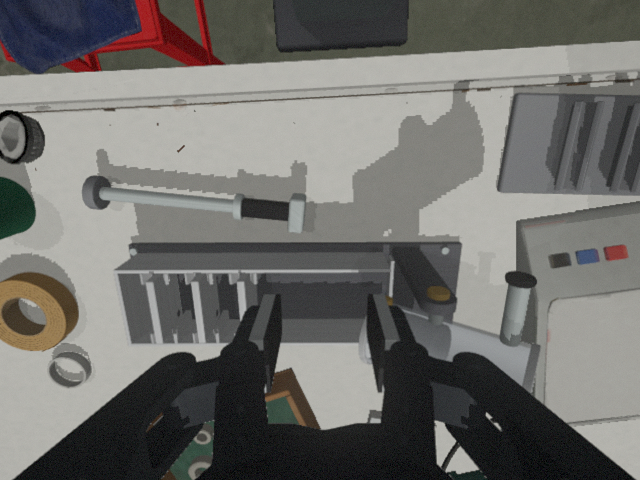

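The knob is at (520,279), close to the tipped prediction (519,283), so the tube is tipped. The rod lies as before: pommel (297,213), collar (238,206), foot (92,191). I'll fit the rod from the dark grip and these points.

Run:
```python
from h import *
import pickle
np.set_printoptions(precision=4,suppress=True)
d=pickle.load(open('w7.pkl','rb')); im=d['img']
g=cv2.cvtColor(im,cv2.COLOR_RGB2GRAY); m=np.zeros_like(g); m[195:225,235:300]=(g[195:225,235:300]<60)*255
n,l,s,c=cv2.connectedComponentsWithStats(m); k=1+s[1:,4].argmax(); print(s[k],c[k])
ys,xs=np.where(l==k); r=cv2.minAreaRect(np.c_[xs,ys].astype(np.float32)); print(r)
print('grip mid',onz(d,[c[k]],.024)); 
P=onz(d,[(238,206),(100,192.5),(297,213)],.018); print('collar, foot, pommel',P)
v=P[1]-P[0]; v/=np.linalg.norm(v); print('dir',v,np.degrees(np.arctan2(v[0],-v[1])), 'grip from collar',P[0]-.026*v)
s=st()
```

```text
[241 198  48  22 838] [264.4487 208.9666]
((264.6025085449219, 208.8729705810547), (46.62590789794922, 18.288219451904297), 5.19442892074585)
grip mid [[ 0.4462 -0.1271  0.024 ]]
collar, foot, pommel [[ 0.4429 -0.1561  0.018 ]
 [ 0.4213 -0.2987  0.018 ]
 [ 0.4538 -0.0937  0.018 ]]
dir [-0.1498 -0.9887  0.    ] -8.614261170787051 grip from collar [ 0.4468 -0.1303  0.018 ]
pos [ 0.4454 -0.0627  0.2463] x [-0.999  0.049  0.008] y [0.049 0.999 0.   ] z [-0.008  0.001 -1.   ] 
q [ 0.31 -0.36 -0.24 -0.   -1.7  -1.93] w 0.449 F [-0.8 -0.8 -0.5] t 38.375 ff 0.0
```

>>> send_rows --commands '[{"translation": [0.0001, -0.0075, -0.0143], "rotation": [0, 0, 1], "hand": 0.5}, {"translation": [0.0001, -0.0075, -0.0143], "rotation": [0, 0, 1], "hand": 0.5}, {"translation": [0.0001, -0.0075, -0.0143], "rotation": [0, 0, 1], "hand": 0.5}, {"translation": [0.0001, -0.0075, -0.0143], "rotation": [0, 0, 1], "hand": 0.5}, {"translation": [0.0001, -0.0075, -0.0143], "rotation": [0, 0, 1], "hand": 0.5}, {"translation": [0.0001, -0.0075, -0.0143], "rotation": [0, 0, 1], "hand": 0.5}, {"translation": [0.0001, -0.0075, -0.0143], "rotation": [0, 0, 1], "hand": 0.5}, {"translation": [0.0001, -0.0075, -0.0143], "rotation": [0, 0, 1], "hand": 0.5}, {"translation": [0.0001, -0.0075, -0.0143], "rotation": [0, 0, 1], "hand": 0.5}, {"translation": [0.0001, -0.0075, -0.0143], "rotation": [0, 0, 1], "hand": 0.5}, {"translation": [0.0001, -0.0075, -0.0143], "rotation": [0, 0, 0.57], "hand": 0.5}, {"translation": [0, 0, 0], "rotation": [0, 0, 0], "hand": 0.5}]'

```text
time: 39.88
position: [0.4458, -0.1287, 0.1195]
tcp_rot: [2.05, -2.37, 0.005]
wrist_force: [0.0, -1.1, 0.3]
width: 0.503
finger_force: 0.0
```

>>> send_rows --commands '[{"translation": [0, 0, 0], "rotation": [0, 0, 0], "hand": 0.5}]'

```text
time: 40.0
position: [0.4466, -0.1288, 0.1211]
tcp_rot: [2.051, -2.373, 0.008]
wrist_force: [-0.4, -0.3, 0.8]
width: 0.503
finger_force: 0.0
```

Run:
```python
from h import *
np.set_printoptions(precision=4,suppress=True)
to([.4465,-.129,.006])
d=snap('wrist','w8'); g=cv2.cvtColor(d['img'],cv2.COLOR_RGB2GRAY)
p=proj(d,[[.4465,-.129,.027],[.4428,-.155,.018],[.4213,-.3,.018]]);print(p)
# dark grip: where does it appear along row of predicted centre
u,v=p[0].astype(int)
for dv in(-25,-15,-5,5,15):
    row=g[v+dv,u-60:u+60]; w=np.where(row<60)[0]; print(v+dv, (w.min()+u-60,w.max()+u-60,len(w)) if len(w) else None)
for k in(1,2):  # stem brightness edges between collar and foot
    q=(p[1]+(p[2]-p[1])*k/3).astype(int); row=g[q[1],q[0]-40:q[0]+40]; print(q,row[::4])
```

```text
pos [ 0.4466 -0.1288  0.1211] x [-0.145 -0.989  0.008] y [-0.989  0.145 -0.   ] z [-0.001 -0.008 -1.   ] 
q [ 0.16 -0.32 -0.44  0.01 -1.45 -0.31] w 0.503 F [-0.4 -0.3  0.8] t 40.0 ff 0.0
go [-0.0001 -0.0002 -0.1151] norm [-0.0001 -0.0003 -0.1438]
[[321.2341 244.427 ]
 [321.096  205.2089]
 [320.9429 -44.6006]]
219 (np.int64(308), np.int64(332), 25)
229 (np.int64(309), np.int64(332), 24)
239 (np.int64(264), np.int64(332), 25)
249 (np.int64(265), np.int64(332), 26)
259 (np.int64(267), np.int64(331), 24)
[321 121] [136 138 141 139 140 143 138 126 173 197 179 158 119 140 140 142 141 140
 140 141]
[320  38] [136 139 139 136 138 142 183 182 166 188 181 167 135 138 139 136 140 142
 141 141]
```

>>> send_rows --commands '[{"translation": [0, 0, -0.04], "rotation": [0, 0, 0], "hand": 0.5}, {"translation": [0, 0, -0.04], "rotation": [0, 0, 0], "hand": 0.5}, {"translation": [0, 0, -0.03], "rotation": [0, 0, 0], "hand": 0.5}, {"translation": [0, 0, -0.02], "rotation": [0, 0, 0], "hand": 0.5}, {"translation": [0, 0, -0.013], "rotation": [0, 0, 0], "hand": 0.5}, {"translation": [0, 0, 0], "rotation": [0, 0, 0], "hand": 0.5}, {"translation": [0, 0, 0], "rotation": [0, 0, 0], "hand": 0.5}]' --grip_force 100

```text
time: 40.92
position: [0.4469, -0.1293, 0.0071]
tcp_rot: [2.052, -2.372, 0.009]
wrist_force: [-0.4, -0.8, -0.3]
width: 0.499
finger_force: 0.0
```

Run:
```python
from h import *
to([.4465,-.129,.006])
```

```text
pos [ 0.4469 -0.1293  0.0071] x [-0.144 -0.99   0.007] y [-0.99   0.144 -0.001] z [ 0.    -0.008 -1.   ] 
q [ 0.16 -0.25 -0.6   0.01 -1.22 -0.31] w 0.499 F [-0.4 -0.8 -0.3] t 40.925 ff 0.0
go [-0.0004  0.0003 -0.0011] norm [-0.0005  0.0003 -0.0014]
```

>>> send_rows --commands '[{"translation": [0, 0, 0], "rotation": [0, 0, 0], "hand": 0}, {"translation": [0, 0, 0], "rotation": [0, 0, 0], "hand": 0}, {"translation": [0, 0, 0], "rotation": [0, 0, 0], "hand": 0}, {"translation": [0, 0, 0], "rotation": [0, 0, 0], "hand": 0}, {"translation": [0, 0, 0], "rotation": [0, 0, 0], "hand": 0}, {"translation": [0, 0, 0.03], "rotation": [0, 0, 0], "hand": 0}, {"translation": [0, 0, 0.05], "rotation": [0, 0, 0], "hand": 0}, {"translation": [0, 0, 0.055], "rotation": [0, 0, 0], "hand": 0}, {"translation": [0, 0, 0.055], "rotation": [0, 0, 0], "hand": 0}, {"translation": [0, 0, 0.055], "rotation": [0, 0, 0], "hand": 0}, {"translation": [0, 0, 0.055], "rotation": [0, 0, 0], "hand": 0}, {"translation": [0, 0, 0], "rotation": [0, 0, 0], "hand": 0}]' --grip_force 100

```text
time: 42.42
position: [0.4472, -0.1294, 0.2495]
tcp_rot: [2.054, -2.375, 0.013]
wrist_force: [0.1, -0.4, -1.6]
width: 0.187
finger_force: 98.2
```

Run:
```python
from h import *
s=to([.5655,.2865,.357])
```

```text
pos [ 0.4472 -0.1294  0.2495] x [-0.144 -0.99   0.007] y [-0.99   0.144 -0.005] z [ 0.004 -0.007 -1.   ] 
q [ 0.16 -0.33 -0.21  0.01 -1.68 -0.3 ] w 0.187 F [ 0.1 -0.4 -1.6] t 42.425 ff 98.23922038078308
go [0.1183 0.4159 0.1075] norm [0.1478 0.5199 0.1343]
```

>>> send_rows --commands '[{"translation": [0.0134, 0.0473, 0.0122], "rotation": [0, 0, 0.69], "hand": 0}, {"translation": [0.0134, 0.0473, 0.0122], "rotation": [0.4365, -0.021, 0], "hand": 0}, {"translation": [0.0134, 0.0473, 0.0122], "rotation": [0.4365, -0.021, 0], "hand": 0}, {"translation": [0.0134, 0.0473, 0.0122], "rotation": [0.4365, -0.021, 0], "hand": 0}, {"translation": [0.0134, 0.0473, 0.0122], "rotation": [0.4365, -0.021, 0], "hand": 0}, {"translation": [0.0134, 0.0473, 0.0122], "rotation": [0.4365, -0.021, 0], "hand": 0}, {"translation": [0.0134, 0.0473, 0.0122], "rotation": [0.4365, -0.021, 0], "hand": 0}, {"translation": [0.0134, 0.0473, 0.0122], "rotation": [0.4365, -0.021, 0], "hand": 0}, {"translation": [0.0134, 0.0473, 0.0122], "rotation": [0.4365, -0.021, 0], "hand": 0}, {"translation": [0.0134, 0.0473, 0.0122], "rotation": [0.4365, -0.021, 0], "hand": 0}, {"translation": [0.0134, 0.0473, 0.0122], "rotation": [0.4365, -0.021, 0], "hand": 0}, {"translation": [0, 0, 0], "rotation": [0, 0, 0], "hand": 0}]'

```text
time: 43.92
position: [0.5639, 0.2885, 0.3507]
tcp_rot: [-1.829, 1.919, 0.573]
wrist_force: [0.2, 0.2, -2.7]
width: 0.185
finger_force: 98.1
```

>>> send_rows --commands '[{"translation": [0, 0, 0], "rotation": [0, 0, 0], "hand": 0}, {"translation": [0, 0, 0], "rotation": [0, 0, 0], "hand": 0}]'

```text
time: 44.18
position: [0.564, 0.2864, 0.353]
tcp_rot: [-1.827, 1.919, 0.568]
wrist_force: [0.3, 1.3, -2.0]
width: 0.188
finger_force: 98.1
```

Run:
```python
from h import *
s=to([.5655,.2865,.3017])
d=snap('scene','s9'); t=snap('top','t9'); w=snap('wrist','w9')
M=R.from_rotvec(s['tcp_rot']).as_matrix() if isinstance(s,dict) else None
s=bot.sense(); M=R.from_rotvec(s['tcp_rot']).as_matrix()
g=s['position']-.011*M[:,2]; foot=g+.18*M[:,0]; print('grip',g,'foot',foot)
a=np.array([.0393,.8182,.5736]); m=np.array([.5528,.0224,.13])+.075*a
for n,v in(('scene',d),('top',t),('wrist',w)): print(n,proj(v,[g,foot,m]).round(0).tolist())
```

```text
pos [0.564  0.2864 0.353 ] x [-0.04  -0.823 -0.566] y [-0.999  0.049  0.001] z [ 0.027  0.566 -0.824] 
q [ 0.47 -0.04  0.28 -0.51 -1.57 -0.61] w 0.188 F [ 0.3  1.3 -2. ] t 44.175 ff 98.10422658920288
go [ 0.0015  0.0001 -0.0513] norm [ 0.0018  0.0001 -0.0641]
grip [0.56376006 0.28036919 0.36265331] foot [0.55657039 0.13224605 0.26063447]
scene [[201.0, 215.0], [253.0, 221.0], [268.0, 240.0]]
top [[132.0, 177.0], [219.0, 191.0], [248.0, 200.0]]
wrist [[319.0, 324.0], [316.0, -276.0], [311.0, -566.0]]
```

Rod is held firmly (width 0.188 ≈ 16–18 mm). Now line up with the mouth and enter.

>>> send_rows --commands '[{"translation": [0.0009, 0, -0.032], "rotation": [0.06, 0, 0], "hand": 0}, {"translation": [0.0009, 0, -0.032], "rotation": [0, 0, 0], "hand": 0}, {"translation": [0, 0, 0], "rotation": [0, 0, 0], "hand": 0}, {"translation": [0, 0, 0], "rotation": [0, 0, 0], "hand": 0}]'

```text
time: 44.82
position: [0.5659, 0.2868, 0.3038]
tcp_rot: [-1.821, 1.911, 0.574]
wrist_force: [0.8, -0.0, -1.0]
width: 0.186
finger_force: 98.1
```

```bash
cat >> h.py <<'E'
A=np.array([.0393,.8182,.5736]); C=np.array([.5528,.0224,.13])
def rod():
    s=st(); M=R.from_rotvec(s['tcp_rot']).as_matrix(); g=s['position']-.011*M[:,2]; f=g+.18*M[:,0]
    E=C-.055*A; zf=(f-E)@A; off=f-E-zf*A; zg=(g-E)@A; og=g-E-zg*A
    up=np.cross([.9988,-.048,0],A)
    print('foot z in exit %.4f'%zf,'foot off x,up',off@[.9988,-.048,0],off@up,'grip z %.4f'%zg,'off',og@[.9988,-.048,0],og@up)
E
python3 -c "
from h import *
rod()
s=snap('scene','s10')
cv2.imwrite('pics/s10c.png',cv2.resize(s['img'][150:330,150:390,::-1],None,fx=3.3,fy=3.3,interpolation=cv2.INTER_CUBIC))"
```

```text
pos [0.5659 0.2868 0.3038] x [-0.039 -0.818 -0.574] y [-0.999  0.048 -0.001] z [ 0.029  0.573 -0.819] 
q [ 0.46 -0.06  0.18 -0.53 -1.49 -0.55] w 0.186 F [ 0.8 -0.  -1. ] t 44.825 ff 98.1252908706665
foot z in exit 0.1915 foot off x,up 0.0004061144992203975 0.0013937953793065885 grip z 0.3715 off 0.0003540449817090172 0.001479256448453278
```

>>> send_rows --commands '[{"translation": [-0.001, -0.0205, -0.0153], "rotation": [0, 0, 0], "hand": 0}, {"translation": [-0.001, -0.0205, -0.0143], "rotation": [0, 0, 0], "hand": 0}, {"translation": [-0.001, -0.0205, -0.0143], "rotation": [0, 0, 0], "hand": 0}, {"translation": [-0.001, -0.0205, -0.0143], "rotation": [0, 0, 0], "hand": 0}, {"translation": [-0.001, -0.0205, -0.0143], "rotation": [0, 0, 0], "hand": 0}, {"translation": [0, 0, 0], "rotation": [0, 0, 0], "hand": 0}, {"translation": [0, 0, 0], "rotation": [0, 0, 0], "hand": 0}]'

```text
time: 45.75
position: [0.5618, 0.2049, 0.2445]
tcp_rot: [-1.821, 1.912, 0.575]
wrist_force: [-0.2, 0.2, -1.5]
width: 0.186
finger_force: 98.1
```

```bash
python3 -c "
from h import *
rod()"
```

```text
pos [0.5618 0.2049 0.2445] x [-0.04  -0.818 -0.574] y [-0.999  0.048  0.   ] z [ 0.028  0.573 -0.819] 
q [ 0.32 -0.09  0.06 -0.57 -1.49 -0.38] w 0.186 F [-0.2  0.2 -1.5] t 45.75 ff 98.12399983406067
foot z in exit 0.0903 foot off x,up 0.00010922673445720031 -4.8850070686871946e-05 grip z 0.2703 off 0.00018575016926524406 2.6961578076605005e-05
```

The foot is 40 mm inside with no contact force. Push on.

>>> send_rows --commands '[{"translation": [-0.0005, -0.0102, -0.0072], "rotation": [0, 0, 0], "hand": 0}, {"translation": [-0.0005, -0.0102, -0.0072], "rotation": [0, 0, 0], "hand": 0}, {"translation": [-0.0005, -0.0102, -0.0072], "rotation": [0, 0, 0], "hand": 0}, {"translation": [-0.0005, -0.0102, -0.0072], "rotation": [0, 0, 0], "hand": 0}, {"translation": [-0.0005, -0.0102, -0.0072], "rotation": [0, 0, 0], "hand": 0}, {"translation": [0, 0, 0], "rotation": [0, 0, 0], "hand": 0}]'

```text
time: 46.5
position: [0.5599, 0.1665, 0.2176]
tcp_rot: [-1.82, 1.906, 0.577]
wrist_force: [0.3, 7.2, 2.1]
width: 0.182
finger_force: 98.1
```

>>> send_rows --commands '[{"translation": [-0.0005, -0.0102, -0.0072], "rotation": [0, 0, 0], "hand": 0}, {"translation": [-0.0005, -0.0102, -0.0072], "rotation": [0, 0, 0], "hand": 0}, {"translation": [0, 0, 0], "rotation": [0, 0, 0], "hand": 0}]'

```text
time: 46.88
position: [0.5589, 0.1479, 0.2041]
tcp_rot: [-1.821, 1.911, 0.575]
wrist_force: [1.1, 1.1, -1.8]
width: 0.183
finger_force: 98.2
```

```bash
python3 -c "
from h import *
rod()"
```

```text
pos [0.5589 0.1479 0.2041] x [-0.039 -0.818 -0.574] y [-0.999  0.048  0.   ] z [ 0.028  0.574 -0.819] 
q [ 0.21 -0.08  0.   -0.59 -1.49 -0.26] w 0.183 F [ 1.1  1.1 -1.8] t 46.875 ff 98.17575573921204
foot z in exit 0.0204 foot off x,up 1.4606406861775316e-05 -0.0004925149374492973 grip z 0.2004 off 3.9148836878088494e-05 -0.00032477355372855714
```

>>> send_rows --commands '[{"translation": [-0.0005, -0.0102, -0.0071], "rotation": [0, 0, 0], "hand": 0}, {"translation": [-0.0005, -0.0102, -0.0071], "rotation": [0, 0, 0], "hand": 0}, {"translation": [0, 0, 0], "rotation": [0, 0, 0], "hand": 0}]'

```text
time: 47.25
position: [0.5577, 0.1304, 0.1914]
tcp_rot: [-1.822, 1.915, 0.576]
wrist_force: [-0.3, 1.0, -2.1]
width: 0.184
finger_force: 98.2
```

>>> send_rows --commands '[{"translation": [-0.0005, -0.0102, -0.0071], "rotation": [0, 0, 0], "hand": 0}, {"translation": [-0.0004, -0.0082, -0.0057], "rotation": [0, 0, 0], "hand": 0}, {"translation": [0, 0, 0], "rotation": [0, 0, 0], "hand": 0}, {"translation": [0, 0, 0], "rotation": [0, 0, 0], "hand": 0}, {"translation": [0, 0, 0], "rotation": [0, 0, 0], "hand": 0}]'

```text
time: 47.88
position: [0.5573, 0.117, 0.1826]
tcp_rot: [-1.822, 1.912, 0.575]
wrist_force: [-0.1, 0.6, -1.0]
width: 0.184
finger_force: 98.2
```

```bash
python3 -c "
from h import *
rod()
t=snap('top','t11'); s=snap('scene','s11')
a=cv2.resize(t['img'][180:250,230:410,::-1],None,fx=4.4,fy=4.4,interpolation=cv2.INTER_CUBIC)
cv2.imwrite('pics/t11c.png',a)"
```

```text
pos [0.5573 0.117  0.1826] x [-0.039 -0.818 -0.574] y [-0.999  0.048  0.   ] z [ 0.027  0.573 -0.819] 
q [ 0.15 -0.07 -0.02 -0.6  -1.5  -0.19] w 0.184 F [-0.1  0.6 -1. ] t 47.875 ff 98.16890716552734
foot z in exit -0.0172 foot off x,up -2.5676550648576452e-05 -0.0002560843461448971 grip z 0.1628 off -1.5532456470727743e-05 -0.00020360014117061506
```

The foot is 17 mm past the exit and the force has dropped. Now withdraw fully and look in the bay.

>>> send_rows --commands '[{"translation": [0.0006, 0.0128, 0.009], "rotation": [0, 0, 0], "hand": 0}, {"translation": [0.0012, 0.0256, 0.0179], "rotation": [0, 0, 0], "hand": 0}, {"translation": [0.0012, 0.0256, 0.0179], "rotation": [0, 0, 0], "hand": 0}, {"translation": [0.0012, 0.0256, 0.0179], "rotation": [0, 0, 0], "hand": 0}, {"translation": [0.0012, 0.0256, 0.0179], "rotation": [0, 0, 0], "hand": 0}, {"translation": [0.0012, 0.0256, 0.0179], "rotation": [0, 0, 0], "hand": 0}, {"translation": [0.0012, 0.0256, 0.0179], "rotation": [0, 0, 0], "hand": 0}, {"translation": [0.0012, 0.0256, 0.0179], "rotation": [0, 0, 0], "hand": 0}, {"translation": [0.0006, 0.0128, 0.012], "rotation": [0, 0, 0], "hand": 0}, {"translation": [0, 0, 0.035], "rotation": [0, 0, 0], "hand": 0}, {"translation": [0, 0, 0.035], "rotation": [0, 0, 0], "hand": 0}, {"translation": [0, 0, 0], "rotation": [0, 0, 0], "hand": 0}]'

```text
time: 49.48
position: [0.5653, 0.2808, 0.3587]
tcp_rot: [-1.821, 1.908, 0.572]
wrist_force: [0.2, -0.1, -2.5]
width: 0.182
finger_force: 98.2
```

```bash
python3 -c "
from h import *
rod()
t=snap('top','t12')
a=cv2.resize(t['img'][180:250,225:410,::-1],None,fx=4.3,fy=4.3,interpolation=cv2.INTER_CUBIC)
b=cv2.imread('pics/top0.png')[180:250,225:410]; b=cv2.resize(b,None,fx=4.3,fy=4.3,interpolation=cv2.INTER_CUBIC)
cv2.imwrite('pics/t12c.png',a)
to([.4472,-.1294,.2495])"
```

```text
pos [0.5653 0.2808 0.3587] x [-0.037 -0.817 -0.575] y [-0.999  0.048 -0.004] z [ 0.031  0.574 -0.818] 
q [ 0.45 -0.05  0.29 -0.53 -1.58 -0.59] w 0.182 F [ 0.2 -0.1 -2.5] t 49.475 ff 98.22283744812012
foot z in exit 0.2181 foot off x,up 0.00045952682926112177 0.0496412795256453 grip z 0.3981 off 6.465630112829034e-05 0.050002877589358175
pos [0.565  0.2808 0.3564] x [-0.039 -0.818 -0.574] y [-0.999  0.048 -0.001] z [ 0.028  0.574 -0.819] 
q [ 0.45 -0.05  0.29 -0.53 -1.58 -0.59] w 0.185 F [ 0.3 -0.7 -2. ] t 49.525 ff 98.22178244590759
go [-0.1178 -0.4102 -0.1069] norm [-0.1472 -0.5128 -0.1337]
```

View pics/t12c.png

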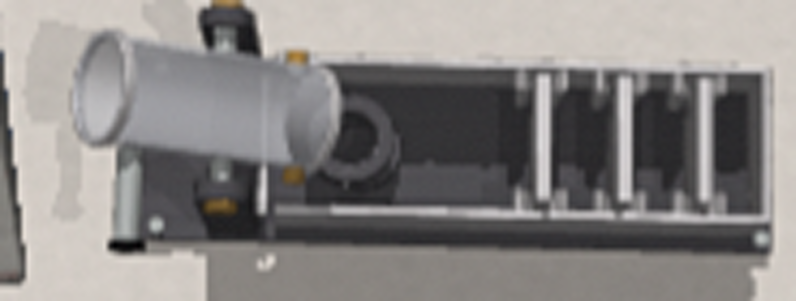

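The bay holds the dropped bushes (ring at (352,145), with another edge showing below it), all three dividers stand, and the tube is tipped and looks empty. The rod's foot is wider than a bush's bore and went 17 mm past the exit, so nothing can have stayed inside. Carry the rod back to its old spot.

>>> send_rows --commands '[{"translation": [0, 0, 0.02], "rotation": [0, 0, 0], "hand": 0}, {"translation": [-0.0134, -0.0466, -0.0122], "rotation": [-0.4365, 0.021, 0], "hand": 0}, {"translation": [-0.0134, -0.0466, -0.0122], "rotation": [-0.4365, 0.021, 0], "hand": 0}, {"translation": [-0.0134, -0.0466, -0.0122], "rotation": [-0.4365, 0.021, 0], "hand": 0}, {"translation": [-0.0134, -0.0466, -0.0122], "rotation": [-0.4365, 0.021, 0], "hand": 0}, {"translation": [-0.0134, -0.0466, -0.0122], "rotation": [-0.4365, 0.021, 0], "hand": 0}, {"translation": [-0.0134, -0.0466, -0.0122], "rotation": [-0.4365, 0.021, 0], "hand": 0}, {"translation": [-0.0134, -0.0466, -0.0122], "rotation": [-0.4365, 0.021, 0], "hand": 0}, {"translation": [-0.0134, -0.0466, -0.0122], "rotation": [-0.4365, 0.021, 0], "hand": 0}, {"translation": [-0.0134, -0.0466, -0.0122], "rotation": [-0.4365, 0.021, 0], "hand": 0}, {"translation": [-0.0134, -0.0466, -0.0122], "rotation": [-0.4365, 0.021, 0], "hand": 0}, {"translation": [-0.0134, -0.0466, -0.0122], "rotation": [0, 0, -0.69], "hand": 0}]'

```text
time: 51.02
position: [0.4466, -0.1297, 0.2635]
tcp_rot: [2.054, -2.377, -0.002]
wrist_force: [0.5, -0.2, -1.2]
width: 0.184
finger_force: 98.2
```

>>> send_rows --commands '[{"translation": [0, 0, 0], "rotation": [0, 0, 0], "hand": 0}, {"translation": [0, 0, 0], "rotation": [0, 0, 0], "hand": 0}]'

```text
time: 51.28
position: [0.4471, -0.1292, 0.2643]
tcp_rot: [-2.054, 2.376, 0.002]
wrist_force: [-0.2, -0.3, -1.9]
width: 0.185
finger_force: 98.2
```

```bash
python3 -c "
from h import *
to([.4472,-.1294,.0085])"
```

```text
pos [ 0.4471 -0.1292  0.2643] x [-0.144 -0.99  -0.001] y [-0.99   0.144  0.   ] z [ 0.     0.001 -1.   ] 
q [ 0.15 -0.32 -0.17 -0.   -1.71 -0.3 ] w 0.185 F [-0.2 -0.3 -1.9] t 51.275 ff 98.21776986122131
go [ 1.000e-04 -2.000e-04 -2.558e-01] norm [ 1.000e-04 -2.000e-04 -3.198e-01]
```

>>> send_rows --commands '[{"translation": [0, 0, -0.05], "rotation": [0, 0, 0], "hand": 0}, {"translation": [0, 0, -0.05], "rotation": [0, 0, 0], "hand": 0}, {"translation": [0, 0, -0.05], "rotation": [0, 0, 0], "hand": 0}, {"translation": [0, 0, -0.05], "rotation": [0, 0, 0], "hand": 0}, {"translation": [0, 0, -0.05], "rotation": [0, 0, 0], "hand": 0}, {"translation": [0, 0, -0.03], "rotation": [0, 0, 0], "hand": 0}, {"translation": [0, 0, -0.02], "rotation": [0, 0, 0], "hand": 0}, {"translation": [0, 0, -0.013], "rotation": [0, 0, 0], "hand": 0}, {"translation": [0, 0, 0], "rotation": [0, 0, 0], "hand": 0}, {"translation": [0, 0, 0], "rotation": [0, 0, 0], "hand": 0}]'

```text
time: 52.52
position: [0.4478, -0.1294, 0.0147]
tcp_rot: [-2.054, 2.375, -0.0]
wrist_force: [0.1, -0.1, -1.6]
width: 0.186
finger_force: 98.3
```

>>> send_rows --commands '[{"translation": [0, 0, -0.004], "rotation": [0, 0, 0], "hand": 0}, {"translation": [0, 0, 0], "rotation": [0, 0, 0], "hand": 0}, {"translation": [0, 0, 0], "rotation": [0, 0, 0], "hand": 0}]' --grip_force 30

```text
time: 52.9
position: [0.4471, -0.1294, 0.0106]
tcp_rot: [-2.055, 2.376, 0.001]
wrist_force: [0.7, -0.9, -2.3]
width: 0.183
finger_force: 98.3
```

>>> send_rows --commands '[{"translation": [0, 0, -0.002], "rotation": [0, 0, 0], "hand": 0}, {"translation": [0, 0, 0], "rotation": [0, 0, 0], "hand": 0}, {"translation": [0, 0, 0], "rotation": [0, 0, 0], "hand": 0.5}, {"translation": [0, 0, 0], "rotation": [0, 0, 0], "hand": 0.5}, {"translation": [0, 0, 0], "rotation": [0, 0, 0], "hand": 0.5}, {"translation": [0, 0, 0], "rotation": [0, 0, 0], "hand": 0.5}, {"translation": [0, 0, 0.02], "rotation": [0, 0, 0], "hand": 0.5}, {"translation": [0, 0, 0.05], "rotation": [0, 0, 0], "hand": 0.5}, {"translation": [0, 0, 0.06], "rotation": [0, 0, 0], "hand": 0.5}, {"translation": [0, 0, 0.06], "rotation": [0, 0, 0], "hand": 0.5}, {"translation": [0, 0, 0.06], "rotation": [0, 0, 0], "hand": 0.5}, {"translation": [0, 0, 0.06], "rotation": [0, 0, 0], "hand": 0.5}]'

```text
time: 54.4
position: [0.4467, -0.1296, 0.2599]
tcp_rot: [-2.054, 2.375, -0.0]
wrist_force: [-0.0, 0.4, 1.2]
width: 0.502
finger_force: 0.0
```

>>> send_rows --commands '[{"translation": [0.02, 0.04, 0], "rotation": [0, 0, 0], "hand": 0.5}, {"translation": [0.02, 0.04, 0], "rotation": [0, 0, 0], "hand": 0.5}, {"translation": [0, 0, 0], "rotation": [0, 0, 0], "hand": 0.5}, {"translation": [0, 0, 0], "rotation": [0, 0, 0], "hand": 0.5}]'

```text
time: 54.9
position: [0.4789, -0.0656, 0.2577]
tcp_rot: [-2.055, 2.375, 0.0]
wrist_force: [-0.1, 0.5, 0.6]
width: 0.5
finger_force: 0.0
```

Run:
```python
from h import *
import pickle
np.set_printoptions(precision=4,suppress=True)
st()
d=snap('wrist','w13'); t=snap('top','t13'); pickle.dump((d,t),open('f.pkl','wb'))
f=lambda x,y,z:C+x*np.array([.9988,-.048,0])+y*np.array([.048,.9988,0])+np.array([0,0,z-.13])
# contours of bay region in wrist view: warp to the plane z=0.04 in fixture axes (1 px/mm)
for v,n in((d,'w'),(t,'t')):
    p=proj(v,[f(-.045,-.18,.04),f(.045,-.18,.04),f(.045,-.02,.04),f(-.045,-.02,.04)]); print(n,p.round(0).tolist())
    print('rod',proj(v,[[.4465,-.129,.02],[.4213,-.3,.02]]).round(0).tolist())
g=cv2.cvtColor(d['img'],cv2.COLOR_RGB2GRAY)
c=cv2.HoughCircles(cv2.medianBlur(g,3),cv2.HOUGH_GRADIENT,1,12,param1=80,param2=22,minRadius=12,maxRadius=45)
print(None if c is None else c[0][:12])
```

```text
pos [ 0.4789 -0.0656  0.2577] x [-0.144 -0.99  -0.001] y [-0.99   0.144 -0.   ] z [ 0.     0.001 -1.   ] 
q [ 0.28 -0.27 -0.15 -0.   -1.69 -0.43] w 0.5 F [-0.1  0.5  0.6] t 54.9 ff 0.0
w [[287.0, 116.0], [195.0, 125.0], [226.0, 276.0], [306.0, 269.0]]
rod [[344.0, 135.0], [349.0, -73.0]]
t [[352.0, 232.0], [352.0, 196.0], [287.0, 194.0], [286.0, 230.0]]
rod [[341.0, 254.0], [411.0, 263.0]]
[[257.5 236.5  14.4]
 [243.5  96.5  44.4]
 [ 33.5 176.5  31.4]
 [ 28.5 405.5  34.4]
 [262.5 221.5  18.8]
 [ 44.5 164.5  31.4]
 [ 22.5  58.5  17.4]
 [324.5 402.5  26.6]
 [ 58.5 101.5  23.6]
 [ 30.5 163.5  19.2]
 [ 14.5 400.5  27.7]
 [431.5 318.5  18.5]]
```

Run:
```python
from h import *
import pickle
np.set_printoptions(precision=4,suppress=True)
d,t=pickle.load(open('f.pkl','rb'))
e=np.array([.9988,-.048,0]);y=np.array([.048,.9988,0])
def fx(p): q=np.array(p)-C; return [round(float(v),4) for v in (q@e,q@y,p[2])]
for uv in((257.5,236.5),(262.5,221.5)):
    p,err=tri([d,t],[uv,(306.9,213.3)]); print(uv,p,err,'fixture',fx(p))
    for z in(.024,.04,.056): print('   at z',z,fx(onz(d,[uv],z)[0]))
# coarse gray print of wrist bay, rows 195..285 step 3, cols 215..315 step 3
g=cv2.cvtColor(d['img'],cv2.COLOR_RGB2GRAY)
for r in range(190,285,4): print(r,' '.join('%3d'%v for v in g[r,210:318:4]))
```

```text
(257.5, 236.5) [ 0.5454 -0.0467  0.0623] [0.001516104558390564, 0.0015161045583904679] fixture [-0.0041, -0.0694, 0.0623]
   at z 0.024 [0.0061, -0.0576, 0.024]
   at z 0.04 [0.0025, -0.0626, 0.04]
   at z 0.056 [-0.0011, -0.0676, 0.056]
(262.5, 221.5) [ 0.5534 -0.0465  0.0033] [0.001618837614440512, 0.0016188376144406946] fixture [0.0039, -0.0688, 0.0033]
   at z 0.024 [-0.002, -0.0743, 0.024]
   at z 0.04 [-0.0053, -0.0785, 0.04]
   at z 0.056 [-0.0086, -0.0828, 0.056]
190  92  94  91  75  68  68  62  66  63  66  64  61  61  61  87  89  88  88  91  81  86 171  90  64  67 131 134
194  90  93  88  86  63  63  66  62  65  63  63  62  61  62  82  92  89  89  88  81  80 187  86  63  66 125 133
198  95  92  92  89  68  66  63  64  67  70  66  68  62  62  59  86  86  70  87  80  79 181  90  65  67 116 135
202  95  91  93  91  65  62  64  65  63  64  63  47  48  52  41  39  61  65  66  57  53 184  88  64  63  85 134
206 102  94  87  92  66  65  63  68  63  60  59  93  85  90  69  87  42  47  63  53  57 173  94  71  62  67 133
210 130  93  92  95  73  65  64  65  61  58  51  48  49  45  43 
[... 1363 characters left out ...]
  89  87  82 135  90  92  88
262 188 188 181  96  95  93  91  86  82  84  84  83  84  83  85  83  86  80  86  83  84  84  77 133  78  64  71
266 188 187 183 107  95  94  88  82  84  77  82  79  80  82  82  81  79  81  85  93  89 106 136 112  67  53  56
270 188 188 191 139  96 126 159 164 162 159 152 133 127 133 120 112 112 112 132 133 103  84  64 100  59  47  51
274 189 188 181 167 172 168 177 171 168 168 149 143 142 145 144 131 122 113 102  70  56  53  55  57  44  41  44
278 186 176 165 170 153 138 144 151 150 145 142 138 129 140 155 162 160 151  94  76  80  54  50  59  48  50  49
282 179 130 119 149 132 138 145 146 148 151 157 161 164 166 163 163 158 123 102  97  96  58  64  58  45  48  45
```

>>> send_rows --commands '[{"translation": [0.01, -0.045, -0.02], "rotation": [0, 0, 0], "hand": 0.5}, {"translation": [0.01, -0.045, -0.02], "rotation": [0, 0, 0], "hand": 0.5}, {"translation": [0, 0, 0], "rotation": [0, 0, 0], "hand": 0.5}, {"translation": [0, 0, 0], "rotation": [0, 0, 0], "hand": 0.5}]'

```text
time: 55.5
position: [0.4948, -0.1379, 0.2254]
tcp_rot: [-2.053, 2.377, 0.001]
wrist_force: [-0.2, 0.6, 0.0]
width: 0.495
finger_force: 0.0
```

Run:
```python
from h import *
import pickle
np.set_printoptions(precision=4,suppress=True)
d,t=pickle.load(open('f.pkl','rb')); d2=snap('wrist','w14'); pickle.dump(d2,open('f2.pkl','wb'))
e=np.array([.9988,-.048,0]);y=np.array([.048,.9988,0])
P0=C-.065*y-np.array([0,0,.09])
cs=[]
for v in(d,d2):
    g=cv2.medianBlur(cv2.cvtColor(v['img'],cv2.COLOR_RGB2GRAY),3); u=proj(v,[P0])[0]
    n,l,s,c=cv2.connectedComponentsWithStats((g<74).astype(np.uint8))
    best=[(round(float(np.hypot(*(c[k]-u))),1),s[k].tolist(),c[k].round(1).tolist()) for k in range(1,n) if 150<s[k,4]<2500 and np.hypot(*(c[k]-u))<60]
    print('pred',u.round(0),sorted(best)[:4])
    if v is d2:
        U,V=u.astype(int)
        for r in range(V-50,V+40,4): print(r,' '.join('%3d'%q for q in g[r,U-56:U+56:4]), )
        print('col0',U-56)
```

```text
pred [259. 234.] [(3.0, [243, 222, 30, 29, 692], [257.5, 236.4])]
pred [283. 307.] []
257 176  90  91  90  81  65  61  65  63  63  62  62  58  59  58  70  86  85  86  86  82  80  79 179  74  61  63 130
261 178  91  91  89  87  66  65  63  64  63  60  64  60  59  59  59  87  85  87  87  85  77  79 178  77  60  64 130
265 179  91  89  88  88  65  59  57  62  62  60  62  59  58  60  60  84  79  78  82  86  78  79 177  84  60  62 129
269 181 108  88  88  86  61  57  58  63  62  62  59  55  49  45  44  46  53  52  53  61  61  54 178  86  61  61 129
273 176 144  90  88  83  60  57  58  63  63  61  49  42  49  52  47  41  40  41  52  59  54  51 162  94  61  60 129
277 171 173  90  84  86  67  55  56  60  62  47  48  77  86  80  82  72  64  41  45  52  51  52 160 112  62  62 123
281 170 175  88  85  84  81  59  55  55  54  55  57  51  43  38  43  43  50  52  38  51  52  53 109 124  64  59 116
285 171 167  87  85  85  80  56  57  54  50  50  51  49  43  40  39  39  37  41  51  47  52  53  74 140  65  61 104
289 172 169  97  85  84  83  57  55  56  47  58  52  45  41  38  39  39  39  41  39  4
[... 962 characters left out ...]
172 172  47  42  37  55  74  75  73  32  34  31  30  46  44  51  81  87  86  78  84  85  77  75  77 127  85  70
329 171 128  37  36  35  74  74  75  71  29  30  26  32  78  78  79  85  84  80  82  81  84  81  75  79 124  62  49
333 170  41  37  36  38  77  76  75  45  30  32  28  32  77  79  82  80  78  78  82  83  83  82  80  79 125  49  46
337 160  34  36  35  71  75  74  76  31  30  29  31  32  81  82  95 121 135 149 158 161 162 170 156 128 123  57  48
341  48  36  36  33  77 101 102  86  38  30  30  28  48 121 105  79  63  56  59  57  60  57  59  56  56 116  57  46
345  37  37  37  33  32  39 108 108  40  30  31  27  43  54  52  53  52  53  59  59  62  59  58  54  56 108  55  46
col0 227
```

Run:
```python
from h import *
import pickle
np.set_printoptions(precision=4,suppress=True)
d,t=pickle.load(open('f.pkl','rb')); d2=pickle.load(open('f2.pkl','rb'))
e=np.array([.9988,-.048,0]);y=np.array([.048,.9988,0])
def fx(p): q=np.array(p)-C; return [round(float(v),4) for v in (q@e,q@y,p[2])]
for n,a,b in(('bore',(257.5,236.4),(280.5,313)),('bore -y edge',(257.5,222),(281,300.5)),('bore +y edge',(257.5,251),(281,326.5)),('lower rim',(260,206),(281,277))):
    p,err=tri([d,d2],[a,b]); print(n,fx(p),np.round(err,4))
for z in(.024,.04,.056,.06):
    P=C-.065*y-np.array([0,0,.13-z])
    for v in(d,d2): 
        q=proj(v,[P+.015*y,P-.015*y,P+.015*e,P-.015*e,P+.025*y,P-.025*y]); print(z,'bore h',(q[0]-q[1])[1].round(1),'w',abs((q[2]-q[3])[0]).round(1),'outer h',(q[4]-q[5])[1].round(1))
```

```text
bore [-0.0001, -0.0672, 0.0551] [0.0009 0.0009]
bore -y edge [-0.0035, -0.0837, 0.0601] [0.001 0.001]
bore +y edge [0.0021, -0.0513, 0.0545] [0.0004 0.0004]
lower rim [-0.0001, -0.0909, 0.0208] [0.0012 0.0012]
0.024 bore h 25.8 w 26.8 outer h 42.9
0.024 bore h 24.6 w 27.4 outer h 41.0
0.04 bore h 26.7 w 27.9 outer h 44.5
0.04 bore h 25.4 w 28.6 outer h 42.4
0.056 bore h 27.7 w 29.0 outer h 46.1
0.056 bore h 26.3 w 29.8 outer h 43.8
0.06 bore h 27.9 w 29.3 outer h 46.5
0.06 bore h 26.5 w 30.1 outer h 44.2
```

The top face of the top bush is at z≈0.055 and a lower rim at about 0.021. That fits a flat stack of three in the bay (0.008+0.048=0.056), within limits. One numeric check that the rod and bystanders are in place, then hand in.

Run:
```python
from h import *
a=cv2.imread('pics/top0.png').astype(int); t=snap('top'); b=t['img'][:,:,::-1].astype(int)
df=np.abs(a-b).max(2)
for n,(u0,u1,v0,v1) in {'rod':(318,418,243,272),'tin':(443,478,238,272),'tape':(432,474,186,230)}.items(): print(n,(df[v0:v1,u0:u1]>40).mean().round(3))
g=b.mean(2)[206:220,340:405].mean(0); print('dividers at',[340+i for i in range(1,64) if g[i]>140 and g[i]>=g[i-1] and g[i]>=g[i+1]])
# knob: dark blob near tipped prediction
print('tipped knob gray',b[232:242,246:262].mean(2).round(0).min(0)); st()
```

```text
rod 0.056
tin 0.0
tape 0.0
dividers at [403]
tipped knob gray [83. 83. 83. 83. 82. 82. 81. 81. 81. 81. 81. 81. 81. 80. 81. 79.]
pos [ 0.4951 -0.1371  0.2258] x [-0.144 -0.99  -0.001] y [-0.99   0.144 -0.001] z [ 0.001  0.001 -1.   ] 
q [ 0.12 -0.19 -0.14 -0.   -1.62 -0.27] w 0.498 F [ 0.1 -0.2  0.5] t 55.6 ff 0.0
```

```bash
python3 -c "
from h import *
print(bot.job_done())"
```

```text
the job is handed in; nothing more can be done
None
```

The job is handed in, but its verdict wasn't returned: the three dividers stand in slots 1–3, the tube is tipped to its stop, three bushes appear stacked in the catch bay, and the rod is back flat on the bench; the arm hid the dividers and tube in the last check, so those rest on the view just after the push.

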